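# Dock the bottle carrier and stand the fallen bottle back in its row

## Robot

A 6-joint arm with a two-finger parallel gripper is mounted at the origin on a cart in front of the work surface, level with it; the furniture and walls round the work are solid. World frame = base frame: x ahead of the robot, y to its left, z up, the work surface at z = 0. Lengths are in m, angles in rad, forces in N, time in s.
With the tool pointing down it reaches from about 0.3 to 0.75 m from the base axis. Payload 8.5 kg.
Tool frame: the origin (TCP) lies midway between the tips of the shut fingers; the grasp point (between the pads) lies 19 mm behind it; z points along the fingers, y is the direction in which the jaws open and shut (so a half turn about z gives the same grasp; the last joint's range is limited). The gripper opens to 88 mm and grips with 3 to 60 N. Pads are 18 mm wide; open, the fingers measure 123 mm over their backs; the gripper's body (75 mm by 187 mm) begins 45 mm behind the grasp point.
Start: joints at [1.009, 0.381, 1.297, -0, 1.464, -0.215], TCP at [0.187, 0.517, 0.239] pointing down, gripper open.
Joint ranges: [-3.11, 3.11], [-0.89, 2.33], [0.22, 2.48], [-1.42, 4.56], [0.17, 2.85], [-2.88, 2.88]. Speed limits (rad/s): [2.39, 2.39, 3.14, 3.14, 3.14, 3.14].

## Interface

Orientations are given as a unit quaternion [w, x, y, z].
In Python, from workcell import read_state, snapshot, calibration, close_job, spot_in, tip_of gives the robot as it stands. The module is installed in compiled form; this text tells all that it offers.
- The arm moves only by the tool arm_command, never from a script. Its argument "rows" is a list of rows, each an object with "hand": the opening in per cent of the stroke, from 0 (shut) to 100 (fully open); "xyz": the shift along the tool's x, y, z in m, a list of three; "spin": the turn about the tool's z in rad. A call has 1 to 10 rows; each row shifts and turns the commanded pose from where the row before left it, along the tool's axes as they then stand; what a row does not reach is not made up. A row lasts 1/12 s, in which the tool goes at most 41.7 mm and 7.16 degrees, less where a joint would pass 70% of its speed; a pose out of reach is approached as far as the arm can. A call with a gripper value outside its range is refused whole. The fingers move at their own pace and stop on an object; "grip_force" is the grip in N (left out, the last holds). Time passes only in rows, so rows that do not move let the fingers close. It gives the time, the measured TCP pose, the force and the opening at its end, in the units of the state.
- read_state(): the state, without advancing time (a new reading comes with each control period).
- snapshot(name): name is "side" or "top" or "wrist"; returns the picture (384x512x3 uint8, red, green, blue); there is no depth.
- calibration(name): a dict with "fx", "fy", "cx", "cy" (pixels), "extrinsics" (4x4, takes a point from world to camera coordinates). Camera axes: x right, y down, z forward; pixel columns grow to the right and rows downward; lengths in m; the calibration is good to about 2 mm. The wrist camera is an equidistant fisheye: a pixel r from the principal point sees the ray r / f radians off the axis. A picture is of the moment at which its call begins: read the wrist's pose just before it. calibration takes no time and is no camera call; for the wrist camera it gives the pose at the moment of the call.
- close_job(): hands the job in, once; it reports no verdict.
Trained networks look in the newest picture that a camera, given by its name, has taken for a name from the list of things; names that differ only in an ending like _2 or _b are one class to them, and where a whole thing is asked for, a point or a joint stands for the part that bears it (a point fixed in the world has none). Each returns a list of dicts, best first, with "score" (0 to 1); they miss things now and then, are a little off and sometimes report something else, mostly with a low value. They report only what shows in the picture. A call takes as long as a camera call.
- spot_in(camera, target): "at" ([column, row] in pixels, amid what is visible of it).
- tip_of(camera, target): "at" ([column, row] in pixels: a listed point, or the origin of a listed thing).
The state is a dict: "time": time; "qpos": joint angles; "dq": joint speeds; "joint_efforts": joint torques, N m; "tcp_pos": TCP position; "tool_rot": TCP orientation; "wrist_force": force on the tool from outside, world axes, zero at the start; "ft_torque": the same for the moment, N m; "opening": opening from 0.0 (shut) to 1.0 (fully open).
Only numpy, scipy, OpenCV 4.12 (cv2) and the standard library are available. Lean on these libraries where they do the work, as an engineer would, in place of code of your own. Each camera call takes 0.05 s, during which the arm holds its last target. There are 200 camera calls.

## Task

Slide the black bottle carrier along the bench, without lifting it or knocking over the two bottles standing in it, until it sits flush against both the back and the side fence of the aluminium corner stop. Then pick up the red bottle that lies on the bench and stand it upright in the empty end of the carrier's lane, beside the other two. Leave the black paste tin and the blue tape roll where they are.

Things in the scene. Friction and masses are not known exactly. Their poses are not given: they have to be found in the camera images.
- carrier: Loose black carrier, base 94 (own x) x 200 (y) x 20 mm high, 0.7 kg, origin at centre of underside. Lane on top along y, centred at x = +12, 36 wide, 188 long, floor 20 above the bench, aluminium walls 6 thick up to 40 above the bench. Two bottles stand towards -y; the +y end (y = 10 to 94) is empty. Push the base's sides; yellow marks at the middle of its robot-side (-x) and left (+y) faces.
- dock: Corner stop fixed to the bench: two aluminium fences 16 thick, 22 mm high. Back fence along own y, inner face at x = +47; side fence along x on the right, inner face at y = -100. Origin on the bench, where the carrier's origin lies when flush with both fences (axes then parallel). Thin yellow painted lines on the bench outline the two open sides.
- bottle_fallen: The red bottle with black nozzle, 118 mm tall: flat-sided body 26 (own x) x 46 (y), 86 high, then a nozzle 20 across. Origin at the centre of its underside, own z towards the nozzle. It lies on a flat side on the bench (26 mm high, 46 mm wide as it lies), nozzle roughly towards the robot and to the right, its origin then 13 mm above the bench. 75 g.
- bottle_mid: A red bottle with black nozzle, 118 mm tall: flat-sided body 26 (own x) x 46 (y), 86 high, then a nozzle 20 across. Origin at the centre of its underside, own z towards the nozzle. Stands in the carrier's lane, about 16 mm to -y of the carrier's origin, next to the empty end. Top 138 mm above the bench.
- bottle_end: A red bottle with black nozzle, 118 mm tall: flat-sided body 26 (own x) x 46 (y), 86 high, then a nozzle 20 across. Origin at the centre of its underside, own z towards the nozzle. Stands in the carrier's lane, about 68 mm to -y of the carrier's origin. Top 138 mm above the bench.
- tin: Bystander: black tin of paste with a yellow band, 70 mm across, 55 mm high, standing on the bench behind the work; origin at the centre of its underside.
- tape: Bystander: roll of blue tape lying flat on the bench behind the lying bottle, 68 mm across, 19 mm high; origin at the centre of its underside.

How it is judged:
By the outcome, as a careful person would: the job done as asked, in the order asked, and still so for the second after the job is handed in, with the robot touching nothing.
It also fails if it takes over 72 s, if anything falls off the work surface, if the arm or the gripper's body presses on something with over 40 N, if the wrist force passes 120 N, or if a joint passes its speed limit or range.

## Working session

There is one attempt and no reset: what is moved stays moved. The work goes in short steps, Python scripts to look and compute and a tool call to move; the robot and the scene stay as the last step left them, time stands still between calls to the robot, and variables do not carry over. Pictures are saved under pics/ and viewed, about 8 in all and at most 12, crops included, and the job is handed in when it is done.

Besides the shell and the picture viewer there is one more tool, called after "Emit:" by a JSON object that holds its "name" and its "arguments". arm_command: Moves the arm, as the interface text tells. Its arguments: {"type":"object","properties":{"rows":{"type":"array"},"grip_force":{"type":"number"}},"required":["rows"]}

```bash
mkdir -p pics; cat > h.py <<'E'
import numpy as np, cv2, json
from workcell import *
def save(n,f):
    im=snapshot(n); cv2.imwrite('pics/'+f,im[:,:,::-1]); return im
def ray(n,px,C=None):
    C=C or calibration(n); E=np.array(C['extrinsics']); R,t=E[:3,:3],E[:3,3]
    x=(px[0]-C['cx'])/C['fx']; y=(px[1]-C['cy'])/C['fy']
    if n=='wrist':
        r=np.hypot(x,y); s=np.sin(r)/r if r>1e-9 else 1; d=np.array([x*s,y*s,np.cos(r)])
    else: d=np.array([x,y,1.])
    return -R.T@t, R.T@d
def at(n,px,z,C=None):
    o,d=ray(n,px,C); return o+d*(z-o[2])/d[2]
def proj(n,P,C=None):
    C=C or calibration(n); E=np.array(C['extrinsics']); p=E[:3,:3]@np.array(P)+E[:3,3]
    if n=='wrist':
        a=np.arctan2(np.hypot(p[0],p[1]),p[2]); h=np.hypot(p[0],p[1]); q=p[:2]/h*a
    else: q=p[:2]/p[2]
    return np.array([q[0]*C['fx']+C['cx'],q[1]*C['fy']+C['cy']])
E
python3 - <<'E'
from h import *
s=read_state(); print(s['time'],s['tcp_pos'],s['tool_rot'],s['wrist_force'],s['opening'])
for n in ['top','side']:
    save(n,n+'1.png'); C=calibration(n); o,_=ray(n,(256,192)); print(n,o.round(3),C['fx'],at(n,(256,192),0).round(3))
    for t,z in [('carrier',0),('dock',0),('bottle_fallen',.013),('bottle_mid',.02),('bottle_end',.02),('tin',0),('tape',0)]:
        for r in tip_of(n,t)[:3]: print(' tip',t,np.round(r['at'],1),round(r['score'],2),at(n,r['at'],z).round(3))
a=cv2.imread('pics/top1.png');b=cv2.imread('pics/side1.png')
E
```

```text
0.0 [0.18678392 0.51700496 0.23815818] [-2.50411081e-04  1.72533383e-01  9.85003416e-01 -6.62236879e-04] [ 0.41655039 -0.46977046  0.60274506] 0.9990410225666735
top [ 0.473 -0.071  0.938] 461.4358750562826 [ 0.6   -0.058  0.   ]
 tip carrier [317.8 246.6] 0.56 [ 0.491 -0.185  0.   ]
 tip bottle_fallen [171.8 194.4] 0.6 [0.59  0.112 0.013]
 tip bottle_mid [321.9 236.8] 0.78 [ 0.51 -0.19  0.02]
 tip bottle_end [350.  235.1] 0.89 [ 0.515 -0.246  0.02 ]
 tip tin [300. 152.] 0.62 [ 0.686 -0.147  0.   ]
 tip tape [209.4 160.6] 0.8 [0.664 0.04  0.   ]
side [0.302 0.637 0.388] 400.7398718367973 [ 0.646 -0.196  0.   ]
 tip carrier [316.2 200.7] 0.82 [ 0.496 -0.198  0.   ]
 tip dock [297.6 181.9] 0.78 [ 0.571 -0.295  0.   ]
 tip bottle_fallen [218.6 255.3] 0.83 [0.59  0.112 0.013]
 tip bottle_mid [310.4 192.4] 0.87 [ 0.51  -0.195  0.02 ]
 tip bottle_end [313.3 184.4] 0.74 [ 0.516 -0.245  0.02 ]
 tip bottle_end [313.5 202.3] 0.57 [ 0.49  -0.145  0.02 ]
 tip tape [203.9 233.6] 0.73 [0.664 0.034 0.   ]
```

View pics/top1.png

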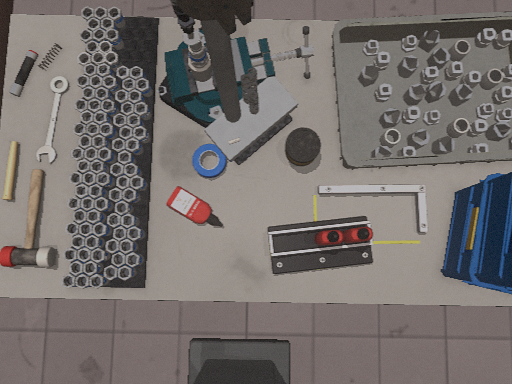

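View pics/side1.png

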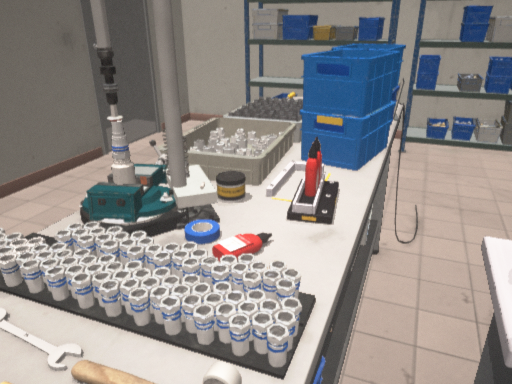

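The top view shows the carrier at about (321,246), rotated by about 8°. The dock's back fence runs (318,188)–(425,189) and its side fence is at (422,210). The fallen bottle runs (170,192)→(220,224), with the tape at (209,160) and the tin at (303,147). Next I'll zoom in on the corners.

```bash
python3 - <<'E'
from h import *
a=cv2.imread('pics/top1.png')
c=a[170:290,255:435]; c=cv2.resize(c,None,fx=4.4,fy=4.4,interpolation=cv2.INTER_CUBIC)
c=cv2.convertScaleAbs(c,alpha=1.2,beta=25)
for i in range(260,435,20): cv2.putText(c,str(i),(int((i-255+.5)*4.4),10),0,.35,(255,0,0),1); cv2.line(c,(int((i-255+.5)*4.4),12),(int((i-255+.5)*4.4),20),(255,0,0),1)
for i in range(180,290,10): cv2.putText(c,str(i),(0,int((i-170+.5)*4.4)+3),0,.35,(255,0,0),1)
cv2.imwrite('pics/crop1.png',c)
E
```

```text
(no output)
```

View pics/crop1.png

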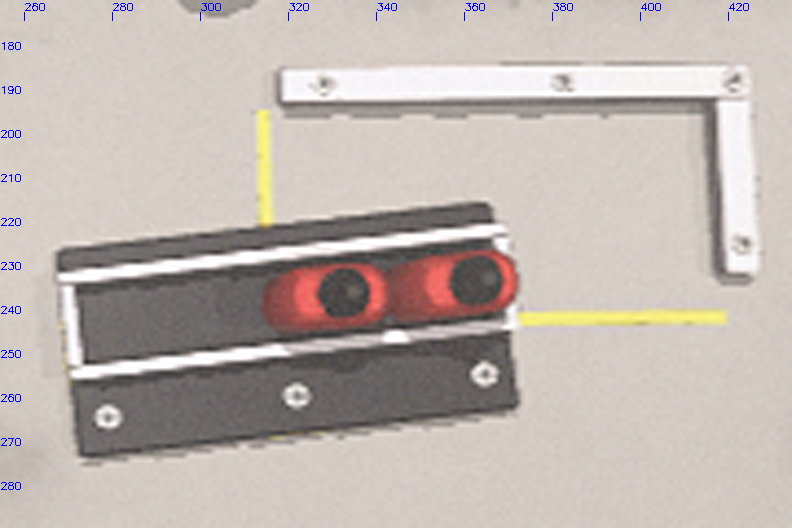

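The crop shows these corners: carrier base top (57,250), (490,203), (518,408), (82,456). The fence inner edges run y≈101 (back) and x≈718–721 (side), all in crop pixels. Now I'll fit the poses.

```bash
cat >> h.py <<'E'
from scipy.optimize import least_squares
def fit(n,loc,px,x0,C=None):
    C=C or calibration(n); loc=np.array(loc); px=np.array(px)
    def w(p): 
        c,s=np.cos(p[2]),np.sin(p[2]); return np.c_[p[0]+c*loc[:,0]-s*loc[:,1],p[1]+s*loc[:,0]+c*loc[:,1],loc[:,2]]
    f=lambda p:(np.array([proj(n,q,C) for q in w(p)])-px).ravel()
    r=least_squares(f,x0); return r.x,r.fun.reshape(-1,2)
E
python3 - <<'E'
from h import *
px=lambda u:[(u[0]+.5)/4.4-.5+255,(u[1]+.5)/4.4-.5+170]
p,f=fit('top',[[.047,.1,.02],[.047,-.1,.02],[-.047,-.1,.02],[-.047,.1,.02]],[px(u) for u in [(57,250),(490,203),(518,408),(82,456)]],[.5,-.19,.1])
print('carrier',p.round(4),f.round(1).tolist())
for k,u,z in [('backL',(283,101),.022),('corner',(718,99),.022),('backoutR',(749,66),.022),('backoutL',(280,68),.022),('sideInEnd',(718,270),.022),('sideOutEnd',(757,275),.022),('ylT',(264,112),0),('ylB',(264,225),0),('ybL',(520,318),0),('ybR',(725,317),0)]:
    print(k,at('top',px(u),z).round(4))
for n in ['top','side']:
  print(n)
  for t in ['bottle_fallen','tape','tin','dock','bottle_mid','bottle_end']:
    print(t,[(np.round(r['at'],1),round(r['score'],2)) for r in spot_in(n,t)[:2]])
# fallen bottle red mask on top image
a=cv2.imread('pics/top1.png')[170:240,150:240]; h=cv2.cvtColor(a,cv2.COLOR_BGR2HSV)
m=((h[...,0]<10)|(h[...,0]>170))&(h[...,1]>120)
m=m.astype('uint8'); m=cv2.morphologyEx(m,cv2.MORPH_CLOSE,np.ones((9,9)))
c=max(cv2.findContours(m,0,2)[0],key=cv2.contourArea); r=cv2.minAreaRect(c); b=cv2.boxPoints(r)+[150,170]
print([at('top',q,.026)[:2].round(4).tolist() for q in b], at('top',np.array(r[0])+[150,170],.02).round(4))
c=cv2.resize(a,None,fx=6,fy=6,interpolation=cv2.INTER_CUBIC); cv2.imwrite('pics/crop2.png',c)
E
```

```text
carrier [ 0.4955 -0.1864  0.1275] [[-0.5, -0.3], [0.6, -0.5], [0.8, 0.2], [-0.9, 0.5]]
backL [ 0.5985 -0.184   0.022 ]
corner [ 0.6032 -0.3826  0.022 ]
backoutR [ 0.6187 -0.3972  0.022 ]
backoutL [ 0.6137 -0.1826  0.022 ]
sideInEnd [ 0.5253 -0.3806  0.022 ]
sideOutEnd [ 0.5234 -0.3982  0.022 ]
ylT [ 0.5962 -0.1779  0.    ]
ylB [ 0.5434 -0.1781  0.    ]
ybL [ 0.5028 -0.2962  0.    ]
ybR [ 0.505  -0.3907  0.    ]
top
bottle_fallen [(array([190.6, 205.2]), 0.87)]
tape [(array([203.8, 154.2]), 0.83)]
tin [(array([299.8, 149. ]), 0.79)]
dock [(array([388.3, 189.5]), 0.7)]
bottle_mid [(array([300.7, 149.5]), 0.73), (array([312.7, 250.2]), 0.68)]
bottle_end [(array([356.6, 235.3]), 0.74)]
side
bottle_fallen [(array([238.8, 246.2]), 0.62)]
tape [(array([205.7, 228.5]), 0.75)]
tin [(array([228.8, 187.6]), 0.89), (array([281.4, 171.1]), 0.67)]
dock [(array([282.2, 170.6]), 0.8)]
bottle_mid [(array([308.9, 173.5]), 0.9)]
bottle_end [(array([315.1, 146.5]), 0.65)]
[[0.569, 0.1216], [0.608, 0.1], [0.5646, 0.0253], [0.526, 0.0471]] [0.5674 0.0744 0.02  ]
```

View pics/crop2.png

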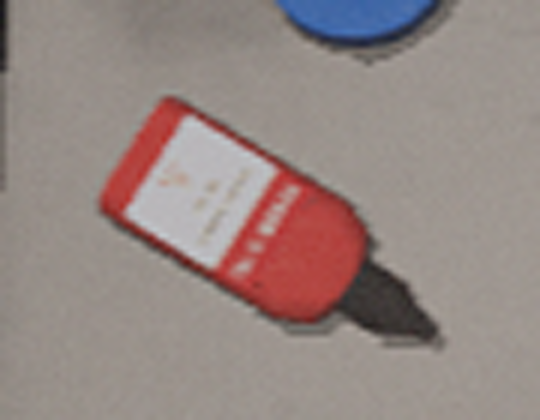

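The bottle base is at about (0.589,0.111), with its axis towards −120° and its size matching. The carrier is at (0.4955,−0.186), yaw 0.128. The dock is near (0.554,−0.283), yaw about 0.02. I'll push the robot-side face with the open fingers, a wide two-point contact. First I spin the tool to line up with the carrier.

Emit:
{"name": "arm_command", "arguments": {"rows": [{"hand":100,"xyz":[0,0,0],"spin":-0.119},{"hand":100,"xyz":[0,0,0],"spin":-0.119},{"hand":100,"xyz":[0,0,0],"spin":-0.119},{"hand":100,"xyz":[0,0,0],"spin":-0.119}], "grip_force": 20}}

```text
time: 1.73
tcp_pos: [0.187, 0.5172, 0.2387]
tool_rot: [0.0, -0.067, 0.998, -0.0]
wrist_force: [0.5, 0.0, -0.1]
opening: 1.003
```

```bash
cat >> h.py <<'E'
def tool():
    from scipy.spatial.transform import Rotation as R
    s=read_state(); q=s['tool_rot']; M=R.from_quat([q[1],q[2],q[3],q[0]]).as_matrix()
    return np.array(s['tcp_pos']),M,s
def go(P,yaw=None):
    p,M,s=tool(); a=np.arctan2(M[1,1],M[0,1])
    print('t',round(s['time'],2),'tcp',p.round(4),'ytool',round(np.degrees(a),2),'tilt',M[:2,2].round(4),'F',np.round(s['wrist_force'],1),'op',round(s['opening'],3))
    if P is not None: print(' shift in tool axes',(M.T@(np.array(P)-p)).round(4))
    if yaw is not None: d=-(yaw-a); d=(d+np.pi/2)%np.pi-np.pi/2; print(' spin',round(d,4))
E
python3 -c "
from h import *
go([.425,-.195,.239],np.pi/2+.1275)"
```

```text
t 1.73 tcp [0.187  0.5172 0.2387] ytool 97.74 tilt [ 0. -0.] F [ 0.5  0.  -0.1] op 1.003
 shift in tool axes [-1.400e-01 -7.378e-01 -2.000e-04]
 spin 0.0076
```

Emit:
{"name": "arm_command", "arguments": {"rows": [{"hand":100,"xyz":[-0.007,-0.0369,0],"spin":0},{"hand":100,"xyz":[-0.007,-0.0369,0],"spin":0},{"hand":100,"xyz":[-0.007,-0.0369,0],"spin":0},{"hand":100,"xyz":[-0.007,-0.0369,0],"spin":0},{"hand":100,"xyz":[-0.007,-0.0369,0],"spin":0},{"hand":100,"xyz":[-0.007,-0.0369,0],"spin":0},{"hand":100,"xyz":[-0.007,-0.0369,0],"spin":0},{"hand":100,"xyz":[-0.007,-0.0369,0],"spin":0},{"hand":100,"xyz":[-0.007,-0.0369,0],"spin":0},{"hand":100,"xyz":[-0.007,-0.0369,0],"spin":0}]}}

```text
time: 2.57
tcp_pos: [0.3039, 0.1587, 0.239]
tool_rot: [0.0, -0.065, 0.998, 0.0]
wrist_force: [1.1, 1.0, -0.4]
opening: 0.995
```

Emit:
{"name": "arm_command", "arguments": {"rows": [{"hand":100,"xyz":[-0.007,-0.0369,0],"spin":0},{"hand":100,"xyz":[-0.007,-0.0369,0],"spin":0},{"hand":100,"xyz":[-0.007,-0.0369,0],"spin":0},{"hand":100,"xyz":[-0.007,-0.0369,0],"spin":0},{"hand":100,"xyz":[-0.007,-0.0369,0],"spin":0},{"hand":100,"xyz":[-0.007,-0.0369,0],"spin":0},{"hand":100,"xyz":[-0.007,-0.0369,0],"spin":0},{"hand":100,"xyz":[-0.007,-0.0369,0],"spin":0},{"hand":100,"xyz":[-0.007,-0.0369,0],"spin":0},{"hand":100,"xyz":[-0.007,-0.0369,0],"spin":0}]}}

```text
time: 3.4
tcp_pos: [0.421, -0.1986, 0.2389]
tool_rot: [0.0, -0.064, 0.998, -0.0]
wrist_force: [1.2, 0.7, 0.3]
opening: 1.001
```

```bash
python3 -c "
from h import *
go([.425,-.195,.009],np.pi/2+.1275)
save('wrist','w1.png'); C=calibration('wrist'); print({k:C[k] for k in('fx','cx','cy')})
p=np.array([.4955,-.1864]);c,s=np.cos(.1275),np.sin(.1275)
for l in [(.047,.1),(.047,-.1),(-.047,-.1),(-.047,.1)]: print(proj('wrist',[p[0]+c*l[0]-s*l[1],p[1]+s*l[0]+c*l[1],.02],C).round(1))
"
```

```text
t 3.4 tcp [ 0.421  -0.1986  0.2389] ytool 97.37 tilt [ 0.0003 -0.0002] F [1.2 0.7 0.3] op 1.001
 shift in tool axes [-0.0044  0.0031  0.2299]
 spin 0.0011
{'fx': 297.3186396354542, 'cx': 253.13642340901845, 'cy': 188.6586912242901}
[330.  249.5]
[187.3 249.9]
[182.  184.8]
[336.  184.7]
```

View pics/w1.png

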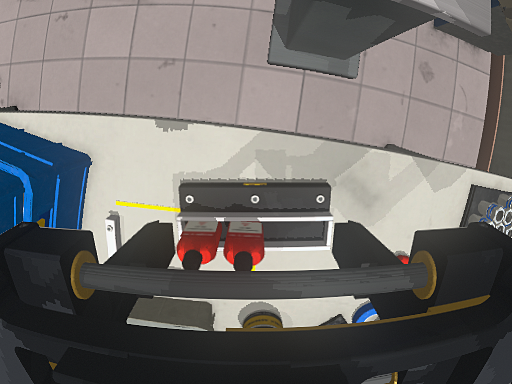

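The wrist view shows the carrier's near face at row 184, cols 182–331, as predicted. Now I descend in front of it.

Emit:
{"name": "arm_command", "arguments": {"rows": [{"hand":100,"xyz":[0,0,0.035],"spin":0},{"hand":100,"xyz":[0,0,0.035],"spin":0},{"hand":100,"xyz":[0,0,0.035],"spin":0},{"hand":100,"xyz":[0,0,0.035],"spin":0},{"hand":100,"xyz":[0,0,0.03],"spin":0},{"hand":100,"xyz":[0,0,0.03],"spin":0},{"hand":100,"xyz":[0,0,0.02],"spin":0},{"hand":100,"xyz":[0,0,0.01],"spin":0},{"hand":100,"xyz":[0,0,0],"spin":0}]}}

```text
time: 4.2
tcp_pos: [0.4201, -0.196, 0.0069]
tool_rot: [-0.001, -0.064, 0.998, 0.001]
wrist_force: [-0.1, -0.0, 0.2]
opening: 1.002
```

```bash
python3 -c "
from h import *
go([.44,-.195,.009],np.pi/2+.1275)"
```

```text
t 4.2 tcp [ 0.4201 -0.196   0.0069] ytool 97.39 tilt [-0.003   0.0025] F [-0.1 -0.   0.2] op 1.002
 shift in tool axes [-0.0198 -0.0016 -0.0021]
 spin 0.0016
```

Emit:
{"name": "arm_command", "arguments": {"rows": [{"hand":100,"xyz":[-0.005,0,-0.002],"spin":0},{"hand":100,"xyz":[-0.005,0,0],"spin":0},{"hand":100,"xyz":[-0.005,0,0],"spin":0},{"hand":100,"xyz":[-0.003,0,0],"spin":0},{"hand":100,"xyz":[-0.003,0,0],"spin":0},{"hand":100,"xyz":[-0.003,0,0],"spin":0},{"hand":100,"xyz":[-0.003,0,0],"spin":0}]}}

```text
time: 4.78
tcp_pos: [0.4469, -0.1928, 0.0114]
tool_rot: [-0.001, -0.065, 0.998, 0.0]
wrist_force: [-8.3, -1.8, 7.0]
opening: 0.998
```

```bash
python3 -c "
from h import *
go([.493,-.195,.009],np.pi/2+.022)"
```

```text
t 4.78 tcp [ 0.4469 -0.1928  0.0114] ytool 97.44 tilt [-0.0022  0.0002] F [-8.3 -1.8  7. ] op 0.998
 shift in tool axes [-0.0455 -0.0081  0.0023]
 spin 0.1079
```

Emit:
{"name": "arm_command", "arguments": {"rows": [{"hand":100,"xyz":[-0.004,0,0.001],"spin":0.01},{"hand":100,"xyz":[-0.004,0,0.001],"spin":0.012},{"hand":100,"xyz":[-0.004,0,0],"spin":0.012},{"hand":100,"xyz":[-0.004,0,0],"spin":0.012},{"hand":100,"xyz":[-0.004,0,0],"spin":0.012},{"hand":100,"xyz":[-0.004,0,0],"spin":0.012},{"hand":100,"xyz":[-0.004,0,0],"spin":0.012}]}}

```text
time: 5.37
tcp_pos: [0.4746, -0.1897, 0.0091]
tool_rot: [-0.001, -0.024, 1.0, 0.001]
wrist_force: [-6.0, 0.8, 3.5]
opening: 1.001
```

```bash
python3 -c "
from h import *
go([.493,-.195,.009],np.pi/2+.022)
a=save('top','t2.png')[170:290,255:435]; cv2.imwrite('pics/crop3.png',cv2.resize(a[:,:,::-1],None,fx=4.4,fy=4.4,interpolation=cv2.INTER_CUBIC))"
```

```text
t 5.37 tcp [ 0.4746 -0.1897  0.0091] ytool 92.72 tilt [-0.0029  0.0011] F [-6.   0.8  3.5] op 1.001
 shift in tool axes [-0.0181 -0.0062  0.    ]
 spin 0.0255
```

View pics/crop3.png

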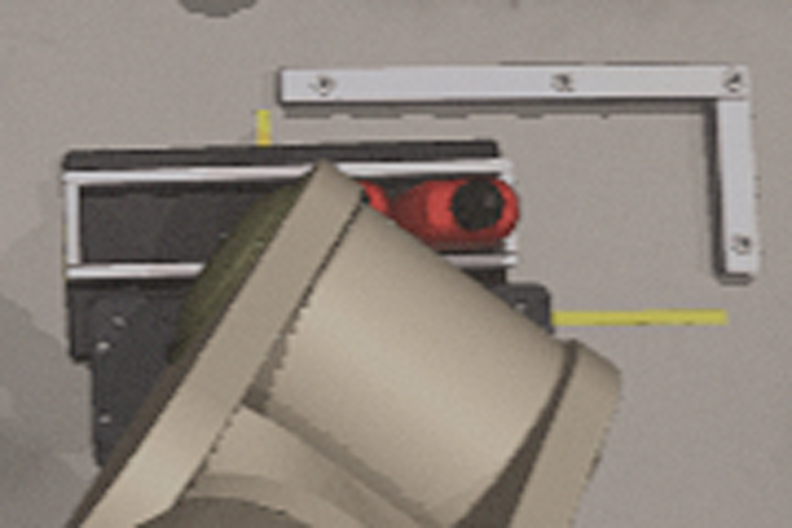

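The carrier is now nearly parallel to the dock: its back edge in the crop runs (65,152)–(497,142). I continue until just short of the back fence.

Emit:
{"name": "arm_command", "arguments": {"rows": [{"hand":100,"xyz":[-0.004,0,0],"spin":0.006},{"hand":100,"xyz":[-0.004,0,0],"spin":0.006},{"hand":100,"xyz":[-0.004,0,0],"spin":0.006},{"hand":100,"xyz":[-0.004,0,0],"spin":0.006},{"hand":100,"xyz":[-0.003,0,0],"spin":0},{"hand":100,"xyz":[0.005,0,0],"spin":0},{"hand":100,"xyz":[0.025,0,0],"spin":0}]}}

```text
time: 6.0
tcp_pos: [0.4669, -0.1912, 0.0092]
tool_rot: [0.002, -0.012, 1.0, -0.001]
wrist_force: [-0.7, -0.1, 0.0]
opening: 1.002
```

```bash
python3 -c "
from h import *
go([.555,-.05,.16],.022)"
```

```text
t 6.0 tcp [ 0.4669 -0.1912  0.0092] ytool 91.43 tilt [ 0.0044 -0.0027] F [-0.7 -0.1  0. ] op 1.002
 shift in tool axes [-0.0923  0.1385 -0.1508]
 spin -1.5678
```

Emit:
{"name": "arm_command", "arguments": {"rows": [{"hand":40,"xyz":[0,0.01,-0.035],"spin":0},{"hand":40,"xyz":[0,0.02,-0.035],"spin":0},{"hand":40,"xyz":[0,0.03,-0.02],"spin":0},{"hand":40,"xyz":[-0.0,0.035,-0.02],"spin":0},{"hand":40,"xyz":[-0.016,0.03,-0.02],"spin":0},{"hand":40,"xyz":[-0.026,0.02,-0.01],"spin":0},{"hand":40,"xyz":[-0.025,0,0],"spin":0},{"hand":40,"xyz":[-0.02,0,0],"spin":0}]}}

```text
time: 6.67
tcp_pos: [0.5498, -0.0421, 0.1502]
tool_rot: [0.002, -0.013, 1.0, -0.0]
wrist_force: [-0.1, 0.1, -1.2]
opening: 0.42
```

Emit:
{"name": "arm_command", "arguments": {"rows": [{"hand":40,"xyz":[0,0,0],"spin":0.1208},{"hand":40,"xyz":[0,0,0],"spin":0.1208},{"hand":40,"xyz":[0,0,0],"spin":0.1208},{"hand":40,"xyz":[0,0,0],"spin":0.1208},{"hand":40,"xyz":[0,0,0],"spin":0.1208},{"hand":40,"xyz":[0,0,0],"spin":0.1208},{"hand":40,"xyz":[0,0,0],"spin":0.1208},{"hand":40,"xyz":[0,0,0],"spin":0.1208},{"hand":40,"xyz":[0,0,0],"spin":0.1208},{"hand":40,"xyz":[0,0,0],"spin":0.1208}]}}

```text
time: 7.5
tcp_pos: [0.5481, -0.0435, 0.149]
tool_rot: [0.001, 0.561, 0.828, 0.0]
wrist_force: [-0.4, 0.0, 0.9]
opening: 0.4
```

Emit:
{"name": "arm_command", "arguments": {"rows": [{"hand":40,"xyz":[0,0,0],"spin":0.1208},{"hand":40,"xyz":[0,0,0],"spin":0.1208},{"hand":40,"xyz":[0,0,0],"spin":0.1208},{"hand":40,"xyz":[0,0,0],"spin":0}]}}

```text
time: 7.83
tcp_pos: [0.5481, -0.0435, 0.149]
tool_rot: [0.0, 0.7, 0.714, 0.0]
wrist_force: [0.1, -0.7, 0.2]
opening: 0.401
```

```bash
python3 -c "
from h import *
go([.552,-.055,.009],.022)
a=save('top','t3.png')[170:290,255:435]; cv2.imwrite('pics/crop4.png',cv2.resize(a[:,:,::-1],None,fx=4.4,fy=4.4,interpolation=cv2.INTER_CUBIC))"
```

```text
t 7.83 tcp [ 0.5481 -0.0435  0.149 ] ytool 1.11 tilt [ 0.0011 -0.0001] F [ 0.1 -0.7  0.2] op 0.401
 shift in tool axes [-0.0115  0.0036  0.14  ]
 spin -0.0025
```

View pics/crop4.png

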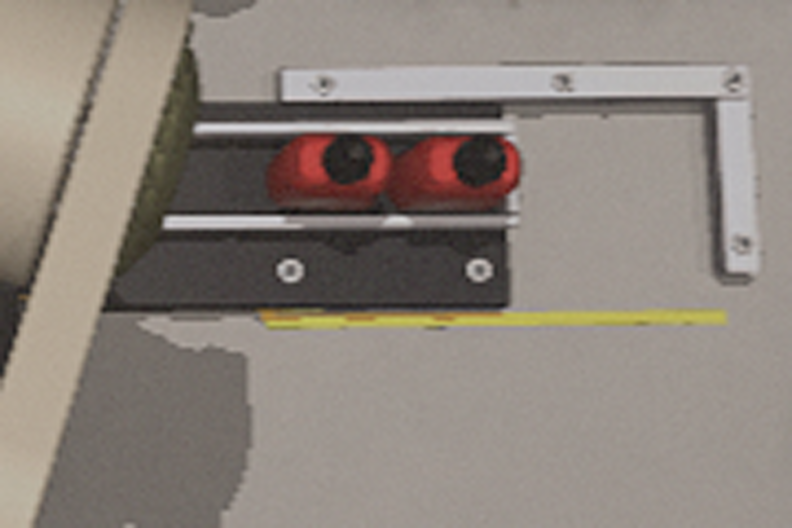

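The carrier is close to the back fence, with its right end at crop x=509 against the side fence at 718, so about 94 mm to go. I descend beside the left face and push towards −y.

Emit:
{"name": "arm_command", "arguments": {"rows": [{"hand":40,"xyz":[0,0.004,0.035],"spin":0},{"hand":40,"xyz":[0,0,0.035],"spin":0},{"hand":40,"xyz":[0,0,0.035],"spin":0},{"hand":40,"xyz":[0,0,0.022],"spin":0},{"hand":40,"xyz":[0,0,0.01],"spin":0},{"hand":40,"xyz":[-0.01,0,0],"spin":0},{"hand":40,"xyz":[-0.01,0,0],"spin":0},{"hand":40,"xyz":[-0.008,0,0],"spin":0},{"hand":40,"xyz":[-0.003,0,0],"spin":0},{"hand":40,"xyz":[-0.003,0,0],"spin":0}]}}

```text
time: 8.72
tcp_pos: [0.5537, -0.0779, 0.0132]
tool_rot: [0.001, 0.699, 0.715, 0.001]
wrist_force: [-0.4, 8.0, 6.9]
opening: 0.403
```

```bash
python3 -c "
from h import *
go([.552,-.173,.009],.022)"
```

```text
t 8.72 tcp [ 0.5537 -0.0779  0.0132] ytool 1.3 tilt [0.0029 0.0003] F [-0.4  8.   6.9] op 0.403
 shift in tool axes [-0.095  -0.0039  0.0042]
 spin 0.0008
```

Emit:
{"name": "arm_command", "arguments": {"rows": [{"hand":40,"xyz":[-0.004,0,0.002],"spin":0},{"hand":40,"xyz":[-0.005,0,0.002],"spin":0},{"hand":40,"xyz":[-0.005,0,0],"spin":0},{"hand":40,"xyz":[-0.005,0,0],"spin":0},{"hand":40,"xyz":[-0.005,0,0],"spin":0},{"hand":40,"xyz":[-0.005,0,0],"spin":0},{"hand":40,"xyz":[-0.005,0,0],"spin":0},{"hand":40,"xyz":[-0.005,0,0],"spin":0}]}}

```text
time: 9.38
tcp_pos: [0.5539, -0.1157, 0.0088]
tool_rot: [-0.0, 0.699, 0.715, 0.001]
wrist_force: [1.0, 5.6, 3.8]
opening: 0.395
```

```bash
python3 -c "
from h import *
go([.552,-.173,.009],.022)
a=save('top','t4.png')[170:290,255:435]; cv2.imwrite('pics/crop5.png',cv2.resize(a[:,:,::-1],None,fx=4.4,fy=4.4,interpolation=cv2.INTER_CUBIC))"
```

```text
t 9.38 tcp [ 0.5539 -0.1157  0.0088] ytool 1.37 tilt [0.0009 0.0012] F [1.  5.6 3.8] op 0.395
 shift in tool axes [-0.0572 -0.0033 -0.0003]
 spin 0.0018
```

View pics/crop5.png

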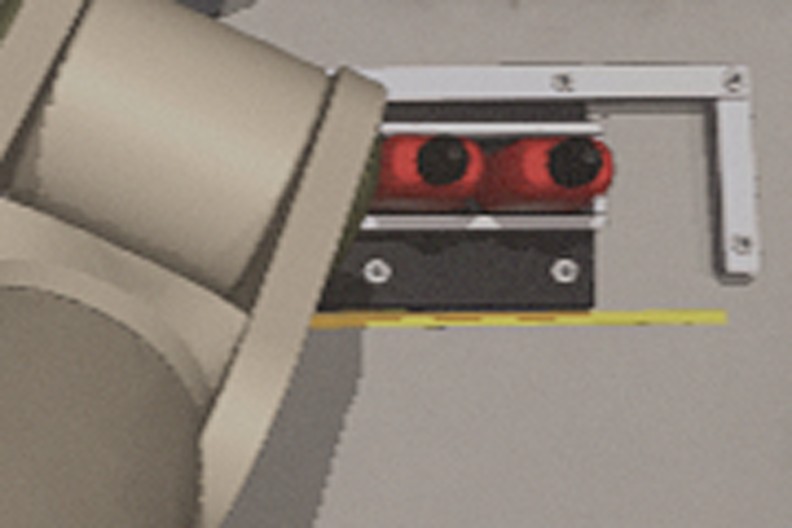

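The carrier is moving along the back fence with both bottles upright. About 55 mm remain, from crop x=595 to 717. I continue.

Emit:
{"name": "arm_command", "arguments": {"rows": [{"hand":40,"xyz":[-0.005,0,0],"spin":0},{"hand":40,"xyz":[-0.005,0,0],"spin":0},{"hand":40,"xyz":[-0.005,0,0],"spin":0},{"hand":40,"xyz":[-0.005,0,0],"spin":0},{"hand":40,"xyz":[-0.005,0,0],"spin":0},{"hand":40,"xyz":[-0.005,0,0],"spin":0},{"hand":40,"xyz":[-0.005,0,0],"spin":0},{"hand":40,"xyz":[-0.005,0,0],"spin":0},{"hand":40,"xyz":[-0.005,0,0],"spin":0},{"hand":40,"xyz":[-0.003,0,0],"spin":0}]}}

```text
time: 10.27
tcp_pos: [0.5551, -0.1638, 0.0087]
tool_rot: [-0.0, 0.699, 0.715, 0.001]
wrist_force: [0.1, 7.3, 5.0]
opening: 0.404
```

Emit:
{"name": "arm_command", "arguments": {"rows": [{"hand":40,"xyz":[-0.002,0,0],"spin":0},{"hand":40,"xyz":[-0.002,0,0],"spin":0},{"hand":40,"xyz":[-0.001,0,0],"spin":0}]}}

```text
time: 10.52
tcp_pos: [0.5552, -0.1686, 0.0087]
tool_rot: [-0.0, 0.699, 0.715, 0.001]
wrist_force: [-0.5, 7.2, 4.8]
opening: 0.397
```

Emit:
{"name": "arm_command", "arguments": {"rows": [{"hand":40,"xyz":[-0.0015,0,0],"spin":0},{"hand":40,"xyz":[-0.0015,0,0],"spin":0}]}}

```text
time: 10.68
tcp_pos: [0.5552, -0.1713, 0.0087]
tool_rot: [-0.0, 0.699, 0.716, 0.001]
wrist_force: [-0.3, 7.6, 5.0]
opening: 0.396
```

Emit:
{"name": "arm_command", "arguments": {"rows": [{"hand":40,"xyz":[-0.0015,0,0],"spin":0},{"hand":40,"xyz":[-0.0015,0,0],"spin":0}]}}

```text
time: 10.85
tcp_pos: [0.5552, -0.1736, 0.0087]
tool_rot: [-0.001, 0.699, 0.715, 0.001]
wrist_force: [1.1, 18.6, 8.3]
opening: 0.401
```

Emit:
{"name": "arm_command", "arguments": {"rows": [{"hand":40,"xyz":[-0.0015,0,0],"spin":0},{"hand":40,"xyz":[0,0,0],"spin":0}]}}

```text
time: 11.02
tcp_pos: [0.5552, -0.1736, 0.0088]
tool_rot: [-0.002, 0.698, 0.716, 0.002]
wrist_force: [1.4, 18.8, 8.9]
opening: 0.402
```

Side contact is confirmed: the force rises to 18 N with no further motion, at TCP y=−0.1736. I retract, turn back and give a final square push against the back fence.

Emit:
{"name": "arm_command", "arguments": {"rows": [{"hand":40,"xyz":[0.004,0,0],"spin":0},{"hand":40,"xyz":[0.02,0,0],"spin":0},{"hand":60,"xyz":[0.01,-0.01,-0.035],"spin":0},{"hand":100,"xyz":[0,-0.02,-0.04],"spin":0},{"hand":100,"xyz":[0,-0.03,-0.04],"spin":0},{"hand":100,"xyz":[0,-0.03,-0.035],"spin":-0.12},{"hand":100,"xyz":[0,0,0],"spin":-0.1209},{"hand":100,"xyz":[0,0,0],"spin":-0.1209},{"hand":100,"xyz":[0,0,0],"spin":-0.1209},{"hand":100,"xyz":[0,0,0],"spin":-0.1209}]}}

```text
time: 11.85
tcp_pos: [0.4736, -0.145, 0.1459]
tool_rot: [0.001, 0.452, 0.892, -0.0]
wrist_force: [-0.2, 0.3, -0.8]
opening: 0.981
```

Emit:
{"name": "arm_command", "arguments": {"rows": [{"hand":100,"xyz":[0,0,0],"spin":-0.1209},{"hand":100,"xyz":[0,0,0],"spin":-0.1209},{"hand":100,"xyz":[0,0,0],"spin":-0.1209},{"hand":100,"xyz":[0,0,0],"spin":-0.1209},{"hand":100,"xyz":[0,0,0],"spin":-0.1209},{"hand":100,"xyz":[0,0,0],"spin":-0.1209},{"hand":100,"xyz":[0,0,0],"spin":-0.1209},{"hand":100,"xyz":[0,0,0],"spin":-0.1209}]}}

```text
time: 12.52
tcp_pos: [0.4737, -0.145, 0.1456]
tool_rot: [0.0, -0.015, 1.0, -0.0]
wrist_force: [0.9, -0.7, 0.3]
opening: 0.997
```

```bash
python3 -c "
from h import *
go([.475,-.285,.008],np.pi/2+.023)
p,M,s=tool(); o,d=ray('wrist',(253,188)); print('cam in tool',M.T@(o-p),'axis',M.T@d, s['qpos'])
save('top','t5.png')"
```

```text
t 12.52 tcp [ 0.4737 -0.145   0.1456] ytool 91.7 tilt [ 0.0009 -0.0009] F [ 0.9 -0.7  0.3] op 0.997
 shift in tool axes [ 0.003  -0.1398  0.1377]
 spin 0.0067
cam in tool [ 0.06881172  0.00042993 -0.14658837] axis [-0.26451687  0.00102614  0.96438051] [-5.36323602e-01  3.80281654e-01  1.59645321e+00 -3.56473453e-04
  1.16359294e+00 -2.13668524e+00]
```

```bash
python3 -c "
from h import *
a=cv2.imread('pics/t5.png')[170:290,255:435]; cv2.imwrite('pics/crop6.png',cv2.resize(a,None,fx=4.4,fy=4.4,interpolation=cv2.INTER_CUBIC))"
```

View pics/crop6.png

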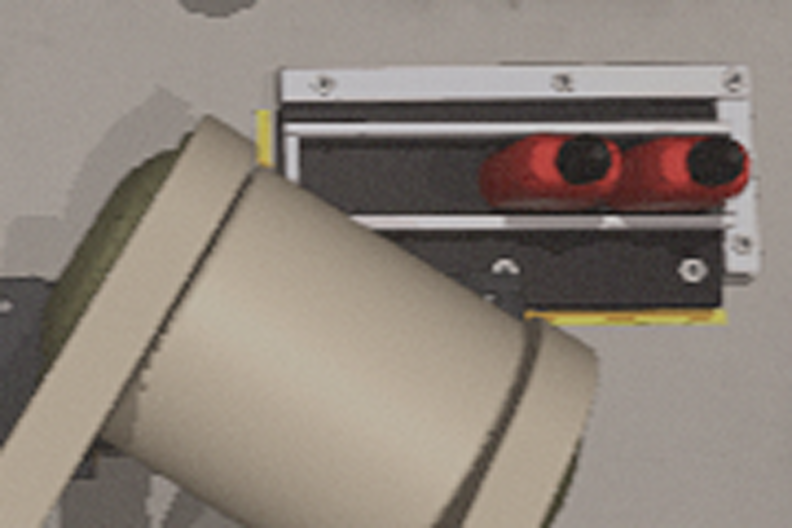

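The carrier appears seated along both fences, with both bottles upright. One more verification push in +x.

Emit:
{"name": "arm_command", "arguments": {"rows": [{"hand":100,"xyz":[0,-0.035,0],"spin":0},{"hand":100,"xyz":[0,-0.035,0],"spin":0},{"hand":100,"xyz":[0,-0.035,0],"spin":0},{"hand":100,"xyz":[0,-0.035,0.02],"spin":0.007},{"hand":100,"xyz":[0.003,0,0.035],"spin":0},{"hand":100,"xyz":[0,0,0.035],"spin":0},{"hand":100,"xyz":[0,0,0.025],"spin":0},{"hand":100,"xyz":[0,0,0.015],"spin":0},{"hand":100,"xyz":[0,0,0.005],"spin":0},{"hand":100,"xyz":[0,0,0],"spin":0}]}}

```text
time: 13.4
tcp_pos: [0.4738, -0.2847, 0.0095]
tool_rot: [-0.001, -0.007, 1.0, 0.0]
wrist_force: [-0.5, -0.4, -0.4]
opening: 0.999
```

Emit:
{"name": "arm_command", "arguments": {"rows": [{"hand":100,"xyz":[-0.006,0,0],"spin":0},{"hand":100,"xyz":[-0.006,0,0],"spin":0},{"hand":100,"xyz":[-0.004,0,0],"spin":0},{"hand":100,"xyz":[-0.003,0,0],"spin":0},{"hand":100,"xyz":[-0.002,0,0],"spin":0},{"hand":100,"xyz":[-0.002,0,0],"spin":0},{"hand":100,"xyz":[-0.001,0,0],"spin":0}]}}

```text
time: 13.98
tcp_pos: [0.4963, -0.2841, 0.0103]
tool_rot: [-0.002, -0.009, 1.0, 0.0]
wrist_force: [-16.0, -2.6, 10.9]
opening: 1.0
```

Emit:
{"name": "arm_command", "arguments": {"rows": [{"hand":100,"xyz":[-0.001,0,0],"spin":0},{"hand":100,"xyz":[0,0,0],"spin":0}]}}

```text
time: 14.15
tcp_pos: [0.4963, -0.2841, 0.0104]
tool_rot: [-0.003, -0.009, 1.0, 0.001]
wrist_force: [-16.5, -1.7, 10.3]
opening: 1.001
```

Emit:
{"name": "arm_command", "arguments": {"rows": [{"hand":100,"xyz":[0.006,0,0],"spin":0},{"hand":100,"xyz":[0.02,0,0],"spin":0},{"hand":100,"xyz":[0,0,-0.03],"spin":0},{"hand":100,"xyz":[0,0.01,-0.04],"spin":0},{"hand":100,"xyz":[0,0.03,-0.04],"spin":0},{"hand":100,"xyz":[0,0.04,-0.03],"spin":0},{"hand":100,"xyz":[0,0.04,0],"spin":0},{"hand":100,"xyz":[0,0.04,0],"spin":0},{"hand":100,"xyz":[0,0.04,0],"spin":0},{"hand":100,"xyz":[-0.02,0.035,0],"spin":0}]}}

```text
time: 14.98
tcp_pos: [0.4869, -0.0587, 0.1387]
tool_rot: [-0.001, -0.008, 1.0, 0.0]
wrist_force: [0.9, -1.1, 0.4]
opening: 1.002
```

```bash
python3 -c "
from h import *
u=np.array([np.cos(np.radians(-120.2)),np.sin(np.radians(-120.2))]); B=np.array([.589,.111]); P=B+.067*u
print(P); go([*P,.004],np.radians(-30.2))
save('top','t6.png')
for t,z in [('carrier',0),('dock',0),('bottle_fallen',.013)]:
  for r in tip_of('top',t)[:2]: print(t,np.round(r['at'],1),round(r['score'],2),at('top',r['at'],z).round(4))
save('side','s6.png')
for t,z in [('carrier',0),('dock',0),('bottle_fallen',.013),('bottle_mid',.02),('bottle_end',.02)]:
  for r in tip_of('side',t)[:2]: print(t,np.round(r['at'],1),round(r['score'],2),at('side',r['at'],z).round(4))
a=cv2.imread('pics/t6.png')[170:290,255:435]; cv2.imwrite('pics/crop7.png',cv2.resize(a,None,fx=4.4,fy=4.4,interpolation=cv2.INTER_CUBIC))"
```

```text
[0.55529766 0.05309359]
t 14.98 tcp [ 0.4869 -0.0587  0.1387] ytool 90.91 tilt [-0.0013  0.0006] F [ 0.9 -1.1  0.4] op 1.002
 shift in tool axes [-0.0703  0.1106  0.1347]
 spin -1.0278
carrier [365.3 219.7] 0.65 [ 0.5475 -0.2815  0.    ]
bottle_fallen [172.7 194.8] 0.76 [0.5895 0.1103 0.013 ]
carrier [303.3 182.4] 0.74 [ 0.5558 -0.2974  0.    ]
bottle_mid [301.9 173.8] 0.63 [ 0.5627 -0.3055  0.02  ]
bottle_end [302.5 167.2] 0.5 [ 0.5753 -0.3547  0.02  ]
```

The carrier is flush: force saturates at 16.5 N with no motion. Both cameras put the fallen bottle at (0.5895,0.110). I go above it and turn the jaws across its width.

Emit:
{"name": "arm_command", "arguments": {"rows": [{"hand":100,"xyz":[-0.017,0.0276,0],"spin":0},{"hand":100,"xyz":[-0.0177,0.0276,0],"spin":0},{"hand":100,"xyz":[-0.0177,0.0276,0],"spin":0},{"hand":100,"xyz":[-0.0177,0.0276,0],"spin":-0.114},{"hand":100,"xyz":[0,0,0],"spin":-0.114},{"hand":100,"xyz":[0,0,0],"spin":-0.114},{"hand":100,"xyz":[0,0,0],"spin":-0.114},{"hand":100,"xyz":[0,0,0],"spin":-0.114},{"hand":100,"xyz":[0,0,0],"spin":-0.114},{"hand":100,"xyz":[0,0,0],"spin":-0.114}]}}

```text
time: 16.32
tcp_pos: [0.5576, 0.0497, 0.1382]
tool_rot: [-0.0, -0.398, 0.917, 0.0]
wrist_force: [-1.7, 0.1, 0.1]
opening: 1.001
```

Emit:
{"name": "arm_command", "arguments": {"rows": [{"hand":100,"xyz":[0,0,0],"spin":-0.114},{"hand":100,"xyz":[0,0,0.02],"spin":-0.114},{"hand":100,"xyz":[0,0,0],"spin":0}]}}

```text
time: 16.57
tcp_pos: [0.5564, 0.0498, 0.1159]
tool_rot: [-0.002, -0.499, 0.866, 0.001]
wrist_force: [-0.2, -0.0, -0.5]
opening: 1.0
```

```bash
python3 -c "
from h import *
go([.5553,.0531,.004],np.radians(-30.2))
save('wrist','w7.png'); C=calibration('wrist')
u=np.array([np.cos(np.radians(-120.2)),np.sin(np.radians(-120.2))]); v=np.array([-u[1],u[0]]); B=np.array([.589,.111])
im=cv2.imread('pics/w7.png')
for a,b in [(0,23),(0,-23),(70,23),(70,-23),(118,0),(67,0)]:
  q=proj('wrist',[*(B+u*a/1e3+v*b/1e3),.026 if a<100 else .013],C); print(a,b,q.round(1)); cv2.circle(im,tuple(int(x) for x in q.round()),2,(0,255,0),-1)
cv2.imwrite('pics/w7b.png',im)
"
```

```text
t 16.57 tcp [0.5564 0.0498 0.1159] ytool 149.9 tilt [-0.0043  0.0005] F [-0.2 -0.  -0.5] op 1.0
 shift in tool axes [-0.0025  0.0021  0.1119]
 spin 0.0017
0 23 [230.4 263.9]
0 -23 [280.6 263.5]
70 23 [227.8 190.4]
70 -23 [282.9 190.1]
118 0 [255.1 131.1]
67 0 [255.4 193.7]
```

View pics/w7b.png

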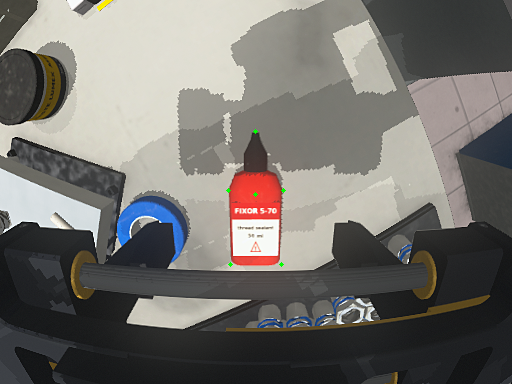

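The predicted points (green) fit the bottle: base corners (230,264)/(281,264), nozzle tip (255,131), clear of the tape. I descend and grip lightly.

Emit:
{"name": "arm_command", "arguments": {"rows": [{"hand":75,"xyz":[-0.0025,0.002,0.025],"spin":0},{"hand":75,"xyz":[0,0,0.03],"spin":0},{"hand":75,"xyz":[0,0,0.025],"spin":0},{"hand":75,"xyz":[0,0,0.016],"spin":0},{"hand":75,"xyz":[0,0,0.01],"spin":0},{"hand":75,"xyz":[0,0,0.004],"spin":0},{"hand":75,"xyz":[0,0,0],"spin":0}], "grip_force": 4}}

```text
time: 17.2
tcp_pos: [0.5573, 0.0533, 0.0083]
tool_rot: [-0.0, -0.497, 0.868, 0.0]
wrist_force: [-0.2, -0.1, 0.3]
opening: 0.754
```

```bash
python3 -c "
from h import *
go([.5553,.0531,.004],np.radians(-30.2))"
```

```text
t 17.2 tcp [0.5573 0.0533 0.0083] ytool 149.63 tilt [-0.0003  0.    ] F [-0.2 -0.1  0.3] op 0.754
 shift in tool axes [0.0012 0.0016 0.0043]
 spin -0.003
```

Emit:
{"name": "arm_command", "arguments": {"rows": [{"hand":75,"xyz":[0.001,0.0015,0.004],"spin":0},{"hand":40,"xyz":[0,0,0],"spin":0},{"hand":40,"xyz":[0,0,0],"spin":0},{"hand":40,"xyz":[0,0,0],"spin":0},{"hand":40,"xyz":[0,0,0],"spin":0},{"hand":40,"xyz":[0,0,0],"spin":0},{"hand":40,"xyz":[0,0,0],"spin":0}], "grip_force": 4}}

```text
time: 17.78
tcp_pos: [0.5556, 0.0534, 0.0049]
tool_rot: [0.0, -0.498, 0.867, -0.0]
wrist_force: [0.1, -0.3, 3.6]
opening: 0.511
```

```bash
python3 -c "
from h import *
go(None)
th=np.radians(np.arange(0,91,10)); s=.067; o=.013
H=s*np.cos(th)-o*np.sin(th); Z=s*np.sin(th)+o*np.cos(th)
print(np.c_[np.diff(H),-np.diff(Z)].round(4))"
```

```text
t 17.78 tcp [0.5556 0.0534 0.0049] ytool 149.74 tilt [ 0.001  -0.0001] F [ 0.1 -0.3  3.6] op 0.511
[[-0.0033 -0.0114]
 [-0.0052 -0.0107]
 [-0.007  -0.0096]
 [-0.0086 -0.0083]
 [-0.0099 -0.0067]
 [-0.0109 -0.0048]
 [-0.0115 -0.0029]
 [-0.0119 -0.0008]
 [-0.0118  0.0012]]
```

Gripped at 45 mm opening. Now I tip the bottle up about its base edge, with the pads as pivot.

Emit:
{"name": "arm_command", "arguments": {"rows": [{"hand":40,"xyz":[-0.0014,0,-0.0058],"spin":0},{"hand":40,"xyz":[-0.0019,0,-0.0057],"spin":0},{"hand":40,"xyz":[-0.0024,0,-0.0055],"spin":0},{"hand":40,"xyz":[-0.0028,0,-0.0052],"spin":0},{"hand":40,"xyz":[-0.0033,0,-0.005],"spin":0},{"hand":40,"xyz":[-0.0037,0,-0.0046],"spin":0},{"hand":40,"xyz":[-0.0042,0,-0.0043],"spin":0},{"hand":40,"xyz":[-0.0045,0,-0.004],"spin":0},{"hand":40,"xyz":[-0.0048,0,-0.0036],"spin":0},{"hand":40,"xyz":[-0.0051,0,-0.0031],"spin":0}]}}

```text
time: 18.62
tcp_pos: [0.5727, 0.0834, 0.0515]
tool_rot: [0.0, -0.498, 0.867, -0.0]
wrist_force: [0.3, -0.2, -0.4]
opening: 0.512
```

```bash
python3 -c "
from h import *
go(None)
save('side','s8.png'); save('wrist','w8.png')
a=cv2.imread('pics/s8.png')[180:300,130:330]; b=cv2.imread('pics/w8.png')[100:280,140:370]
b=cv2.resize(b,(400,313)); a=cv2.resize(a,(400,313)*1 if 0 else (400,313)); cv2.imwrite('pics/m8.png',np.hstack([a,b]))"
```

```text
t 18.62 tcp [0.5727 0.0834 0.0515] ytool 149.74 tilt [ 0. -0.] F [ 0.3 -0.2 -0.4] op 0.512
```

View pics/m8.png

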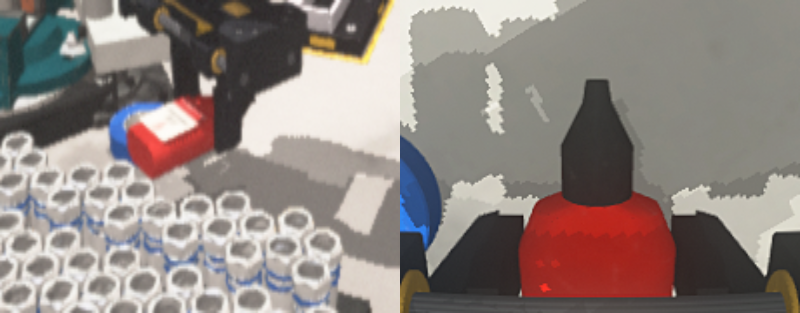

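The bottle is held rigidly in the pads, nearly level and off the bench, because the grip friction is too high. I lower the grip to 3 N and use a sharp upward acceleration with a soft stop to swing its base down. The tilt I'll track numerically from the nozzle tip in the wrist image.

Emit:
{"name": "arm_command", "arguments": {"rows": [{"hand":40,"xyz":[0,0,0],"spin":0},{"hand":40,"xyz":[0,0,0],"spin":0},{"hand":40,"xyz":[0,0,-0.04],"spin":0},{"hand":40,"xyz":[0,0,-0.03],"spin":0},{"hand":40,"xyz":[0,0,-0.02],"spin":0},{"hand":40,"xyz":[0,0,-0.01],"spin":0},{"hand":40,"xyz":[0,0,0],"spin":0}], "grip_force": 3}}

```text
time: 19.3
tcp_pos: [0.5731, 0.0827, 0.1528]
tool_rot: [0.001, -0.498, 0.867, -0.001]
wrist_force: [0.9, 0.1, -1.6]
opening: 0.513
```

```bash
cat >> h.py <<'E'
def tilt(f=None):
    p,M,s=tool(); C=calibration('wrist')
    im=cv2.imread(f) if f else snapshot('wrist')[:,:,::-1]
    cols=im[60:300,248:264].astype(int); g=cols.max(2)
    dark=(g<62).sum(1)>=4; red=((cols[...,2]-cols[...,1])>50).sum(1)>8
    dr=np.where(dark)[0]+60; rr=np.where(red)[0]+60
    L=[proj('wrist',p+M@[.051*np.cos(t),0,-.009-.051*np.sin(t)],C)[1] for t in np.radians(range(0,100,10))]
    print('dark',dr[:3],'red',rr[:1],rr[-1:],'tip rows for 0..90deg',np.round(L,0))
E
python3 -c "
from h import *
go(None); save('wrist','w9.png'); tilt('pics/w8.png'); tilt('pics/w9.png'); tilt('pics/w7.png')"
```

```text
t 19.3 tcp [0.5731 0.0827 0.1528] ytool 149.72 tilt [ 0.0034 -0.0002] F [ 0.9  0.1 -1.6] op 0.513
dark [146 147 148] red [219] [270] tip rows for 0..90deg [145. 150. 158. 171. 189. 211. 236. 262. 286. 307.]
dark [219 220 221] red [262] [270] tip rows for 0..90deg [145. 150. 158. 171. 189. 211. 236. 262. 286. 307.]
dark [133 134 135] red [172] [265] tip rows for 0..90deg [145. 150. 158. 171. 189. 211. 236. 262. 286. 307.]
```

The jerk worked: tilt went from about 3° to about 53°. Another cycle.

Emit:
{"name": "arm_command", "arguments": {"rows": [{"hand":40,"xyz":[0,0,0.01],"spin":0},{"hand":40,"xyz":[0,0,0.02],"spin":0},{"hand":40,"xyz":[0,0,0.03],"spin":0},{"hand":40,"xyz":[0,0,-0.04],"spin":0},{"hand":40,"xyz":[0,0,-0.03],"spin":0},{"hand":40,"xyz":[0,0,-0.02],"spin":0},{"hand":40,"xyz":[0,0,-0.01],"spin":0},{"hand":40,"xyz":[0,0,0],"spin":0}]}}

```text
time: 20.02
tcp_pos: [0.5727, 0.0829, 0.191]
tool_rot: [0.0, -0.498, 0.867, -0.0]
wrist_force: [0.9, -0.6, -1.1]
opening: 0.512
```

```bash
python3 -c "
from h import *
go(None); save('wrist','w10.png'); tilt('pics/w10.png')"
```

```text
t 20.02 tcp [0.5727 0.0829 0.191 ] ytool 149.73 tilt [ 0.0008 -0.0001] F [ 0.9 -0.6 -1.1] op 0.512
dark [244 245 246] red [217] [243] tip rows for 0..90deg [145. 150. 158. 171. 189. 211. 236. 262. 286. 307.]
```

```bash
python3 -c "
from h import *
p,M,s=tool(); C=calibration('wrist')
for t in range(40,121,10):
  a=np.radians(t); f=lambda S,o: proj('wrist',p+M@[S*np.cos(a)+o*np.sin(a),0,-.009-S*np.sin(a)+o*np.cos(a)],C)[1].round(0)
  print(t,'base',f(-.067,.013),f(-.067,-.013),'shoulder lower',f(.019,.013),'noz base',f(.019,.01),'tip',f(.051,0.002))
im=cv2.imread('pics/w10.png'); 
for r in range(180,275,6): print(r,im[r,[225,240,248,256,264,272,290]].tolist())
"
```

```text
40 base 265.0 299.0 shoulder lower 204.0 noz base 210.0 tip 185.0
50 base 249.0 284.0 shoulder lower 208.0 noz base 214.0 tip 206.0
60 base 233.0 268.0 shoulder lower 214.0 noz base 221.0 tip 230.0
70 base 217.0 252.0 shoulder lower 221.0 noz base 228.0 tip 256.0
80 base 202.0 236.0 shoulder lower 229.0 noz base 236.0 tip 281.0
90 base 187.0 220.0 shoulder lower 238.0 noz base 244.0 tip 302.0
100 base 172.0 205.0 shoulder lower 247.0 noz base 252.0 tip 320.0
110 base 158.0 189.0 shoulder lower 256.0 noz base 260.0 tip 333.0
120 base 145.0 175.0 shoulder lower 264.0 noz base 268.0 tip 341.0
180 [[196, 208, 209], [198, 209, 212], [198, 210, 215], [199, 215, 215], [199, 215, 215], [200, 212, 216], [198, 211, 214]]
186 [[197, 208, 211], [198, 209, 214], [198, 209, 213], [197, 209, 213], [198, 209, 213], [197, 210, 214], [198, 209, 213]]
192 [[194, 205, 209], [195, 207, 211], [196, 208, 212], [197, 209, 213], [197, 209, 213], [197, 210, 213], [197, 211, 214]]
198 [[194, 203, 207], [182, 192, 196], [183, 194, 197], [190, 203, 204], [197, 209, 213], [197, 209, 212], [198, 209, 213]]
204 [[1
[... 619 characters left out ...]
9], [43, 48, 119], [41, 46, 117], [44, 48, 120], [66, 66, 87]]
240 [[42, 45, 131], [42, 45, 128], [42, 45, 127], [40, 45, 128], [42, 45, 129], [40, 44, 129], [42, 46, 122]]
246 [[43, 45, 143], [38, 43, 141], [38, 40, 47], [41, 42, 51], [38, 42, 97], [38, 43, 140], [39, 43, 135]]
252 [[41, 48, 185], [39, 39, 48], [37, 37, 47], [38, 41, 49], [38, 40, 48], [38, 44, 169], [36, 40, 139]]
258 [[37, 43, 156], [39, 38, 47], [37, 38, 47], [38, 39, 47], [37, 38, 46], [37, 38, 41], [39, 49, 191]]
264 [[38, 44, 157], [35, 37, 43], [36, 37, 45], [37, 38, 46], [35, 36, 45], [37, 36, 44], [38, 43, 167]]
270 [[41, 45, 159], [34, 34, 41], [35, 36, 43], [35, 36, 42], [34, 35, 42], [36, 36, 43], [45, 48, 145]]
```

Tilt is now about 68°. One more cycle.

Emit:
{"name": "arm_command", "arguments": {"rows": [{"hand":40,"xyz":[0,0,0.01],"spin":0},{"hand":40,"xyz":[0,0,0.02],"spin":0},{"hand":40,"xyz":[0,0,0.03],"spin":0},{"hand":40,"xyz":[0,0,0.035],"spin":0},{"hand":40,"xyz":[0,0,-0.041],"spin":0},{"hand":40,"xyz":[0,0,-0.032],"spin":0},{"hand":40,"xyz":[0,0,-0.02],"spin":0},{"hand":40,"xyz":[0,0,-0.01],"spin":0},{"hand":40,"xyz":[0,0,0],"spin":0}]}}

```text
time: 20.82
tcp_pos: [0.5726, 0.0829, 0.199]
tool_rot: [0.0, -0.498, 0.867, -0.0]
wrist_force: [0.9, 0.6, -1.4]
opening: 0.518
```

```bash
python3 -c "
from h import *
go(None); save('wrist','w11.png'); tilt('pics/w11.png')
im=cv2.imread('pics/w11.png'); print([(r,im[r,256].tolist()) for r in range(180,280,5)])"
```

```text
t 20.82 tcp [0.5726 0.0829 0.199 ] ytool 149.74 tilt [ 0.0008 -0.    ] F [ 0.9  0.6 -1.4] op 0.518
dark [247 248 249] red [213] [246] tip rows for 0..90deg [145. 150. 158. 171. 189. 211. 236. 262. 286. 307.]
[(180, [201, 212, 217]), (185, [198, 209, 213]), (190, [197, 210, 213]), (195, [199, 212, 214]), (200, [183, 195, 199]), (205, [183, 195, 197]), (210, [222, 237, 234]), (215, [55, 59, 113]), (220, [52, 54, 117]), (225, [47, 52, 120]), (230, [45, 50, 116]), (235, [42, 46, 122]), (240, [38, 42, 127]), (245, [35, 40, 139]), (250, [36, 38, 49]), (255, [36, 37, 46]), (260, [36, 38, 47]), (265, [36, 37, 46]), (270, [34, 33, 42]), (275, [69, 69, 72])]
```

Tilt is about 72°. I finish by setting the base edge on the bench, away from the nuts, and dragging it square.

Emit:
{"name": "arm_command", "arguments": {"rows": [{"hand":40,"xyz":[0.005,0,0.02],"spin":0},{"hand":40,"xyz":[0.005,0,0.03],"spin":0},{"hand":40,"xyz":[0.005,0,0.03],"spin":0},{"hand":40,"xyz":[0.005,0,0.03],"spin":0},{"hand":40,"xyz":[0.005,0,0.02],"spin":0},{"hand":40,"xyz":[0,0,0.005],"spin":0},{"hand":40,"xyz":[0,0,0],"spin":0}]}}

```text
time: 21.45
tcp_pos: [0.5583, 0.0614, 0.0615]
tool_rot: [-0.002, -0.498, 0.867, 0.002]
wrist_force: [0.1, -0.5, -0.3]
opening: 0.513
```

Emit:
{"name": "arm_command", "arguments": {"rows": [{"hand":40,"xyz":[0,0,0.003],"spin":0},{"hand":40,"xyz":[0,0,0],"spin":0}]}}

```text
time: 21.62
tcp_pos: [0.5603, 0.0615, 0.0615]
tool_rot: [0.0, -0.498, 0.867, -0.0]
wrist_force: [-0.5, -0.6, -0.1]
opening: 0.515
```

```bash
python3 -c "
from h import *
go(None); save('wrist','w12.png'); tilt('pics/w12.png')"
```

```text
t 21.62 tcp [0.5603 0.0615 0.0615] ytool 149.75 tilt [ 0.0011 -0.0001] F [-0.5 -0.6 -0.1] op 0.515
dark [247 248 249] red [212] [246] tip rows for 0..90deg [145. 150. 158. 171. 189. 211. 236. 262. 286. 307.]
```

Emit:
{"name": "arm_command", "arguments": {"rows": [{"hand":40,"xyz":[0,0,0.002],"spin":0},{"hand":40,"xyz":[0,0,0.002],"spin":0},{"hand":40,"xyz":[0,0,0],"spin":0}]}}

```text
time: 21.92
tcp_pos: [0.5601, 0.0614, 0.0576]
tool_rot: [0.0, -0.498, 0.867, -0.0]
wrist_force: [-1.2, -0.4, 0.7]
opening: 0.517
```

Emit:
{"name": "arm_command", "arguments": {"rows": [{"hand":40,"xyz":[-0.003,0,0.001],"spin":0},{"hand":40,"xyz":[-0.003,0,0],"spin":0},{"hand":40,"xyz":[-0.003,0,0],"spin":0},{"hand":40,"xyz":[-0.003,0,0],"spin":0}]}}

```text
time: 22.25
tcp_pos: [0.5661, 0.072, 0.056]
tool_rot: [-0.0, -0.498, 0.867, 0.0]
wrist_force: [1.0, -0.5, -1.1]
opening: 0.513
```

```bash
python3 -c "
from h import *
go(None); save('wrist','w13.png'); tilt('pics/w13.png')"
```

```text
t 22.25 tcp [0.5661 0.072  0.056 ] ytool 149.74 tilt [-0.0002 -0.    ] F [ 1.  -0.5 -1.1] op 0.513
dark [259 260 261] red [198] [258] tip rows for 0..90deg [145. 150. 158. 171. 189. 211. 236. 262. 286. 307.]
```

Rotating as wanted, now about 82°. Keep dragging, then press down to square it.

Emit:
{"name": "arm_command", "arguments": {"rows": [{"hand":40,"xyz":[-0.003,0,0.0],"spin":0},{"hand":40,"xyz":[-0.003,0,0],"spin":0},{"hand":40,"xyz":[-0.003,0,0.001],"spin":0},{"hand":40,"xyz":[-0.002,0,0.001],"spin":0},{"hand":40,"xyz":[0,0,0.001],"spin":0},{"hand":40,"xyz":[0,0,0],"spin":0}]}}

```text
time: 22.8
tcp_pos: [0.5716, 0.0813, 0.053]
tool_rot: [0.0, -0.498, 0.867, -0.0]
wrist_force: [0.8, -0.4, 3.6]
opening: 0.514
```

```bash
python3 -c "
from h import *
go(None); save('wrist','w14.png'); tilt('pics/w14.png')
save('side','s14.png')
a=cv2.imread('pics/s14.png')[160:300,130:330]; b=cv2.imread('pics/w14.png')[150:290,155:355]
cv2.imwrite('pics/m14.png',np.hstack([cv2.resize(a,(400,280)),cv2.resize(b,(400,280))]))
p,M,s=tool(); print('base centre if upright px side',proj('side',[p[0],p[1],0]))"
```

```text
t 22.8 tcp [0.5716 0.0813 0.053 ] ytool 149.75 tilt [ 0.0003 -0.0001] F [ 0.8 -0.4  3.6] op 0.514
dark [271 272] red [187] [270] tip rows for 0..90deg [145. 150. 158. 171. 189. 211. 236. 261. 286. 307.]
base centre if upright px side [236.36501115 254.74195616]
```

View pics/m14.png

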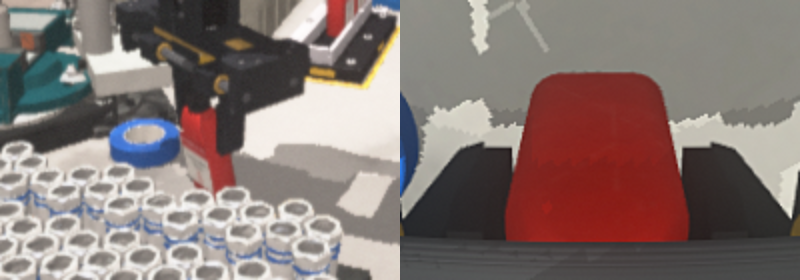

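The bottle is nearly upright, but the side view suggests some lean. I'll quantify it numerically from the side and wrist images, since my picture views are used up.

```bash
cat >> h.py <<'E'
def pred(t,s,n,p,M,C,pts):
    a=np.radians(t); out=[]
    for S,o,w in pts:
        S=S-s; q=np.array([S*np.cos(a)+o*np.sin(a),w,-.009-S*np.sin(a)+o*np.cos(a)]); out.append(proj(n,p+M@q,C))
    return np.array(out)
def redmask(im):
    i=im.astype(int); return ((i[...,2]-i[...,1]>45)&(i[...,2]-i[...,0]>45)).astype('uint8')
E
python3 - <<'E'
from h import *
p,M,s=tool(); S=calibration('side'); W=calibration('wrist')
m=redmask(cv2.imread('pics/s14.png'))[200:262,200:280]
for r in range(0,62,4):
    c=np.where(m[r])[0]; print(200+r,(c.min()+200,c.max()+200,len(c)) if len(c) else '')
print('vertical dir side', proj('side',[p[0],p[1],.1])-proj('side',[p[0],p[1],0]))
pts=[(0,.013,.023),(0,.013,-.023),(0,-.013,.023),(0,-.013,-.023),(.05,.013,.023),(.05,.013,-.023),(.05,-.013,.023),(.05,-.013,-.023)]
for t in (80,90,100,110):
    a=np.radians(t); L=.053+.009  # pivot height ; lowest corner at 0
    sv=(L-abs(.013*np.cos(a)))/np.sin(a)
    print(t,round(sv,4),'wrist C row',pred(t,sv,'wrist',p,M,W,pts[:2]).round(0).tolist()); print(' side',pred(t,sv,'side',p,M,S,pts).round(0).tolist())
E
```

```text
200 
204 
208 
212 
216 (np.int64(221), np.int64(237), 17)
220 (np.int64(220), np.int64(237), 18)
224 (np.int64(221), np.int64(237), 17)
228 (np.int64(220), np.int64(237), 18)
232 (np.int64(221), np.int64(237), 17)
236 (np.int64(227), np.int64(238), 12)
240 (np.int64(233), np.int64(245), 13)
244 (np.int64(234), np.int64(245), 12)
248 (np.int64(235), np.int64(246), 12)
252 (np.int64(227), np.int64(247), 16)
256 (np.int64(236), np.int64(237), 2)
260 
vertical dir side [ -1.74720355 -50.44827191]
80 0.0607 wrist C row [[285.0, 203.0], [220.0, 203.0]]
 side [[245.0, 260.0], [230.0, 249.0], [233.0, 263.0], [218.0, 252.0], [248.0, 234.0], [233.0, 224.0], [236.0, 236.0], [221.0, 226.0]]
90 0.062 wrist C row [[285.0, 188.0], [219.0, 188.0]]
 side [[250.0, 258.0], [235.0, 247.0], [238.0, 263.0], [223.0, 252.0], [249.0, 233.0], [234.0, 223.0], [237.0, 238.0], [222.0, 228.0]]
100 0.0607 wrist C row [[286.0, 175.0], [218.0, 175.0]]
 side [[254.0, 254.0], [239.0, 243.0], [243.0, 261.0], [228.0, 250.0], [250.0, 231.0], [235.0, 221.0], [238.0, 238.0], [223.0, 228.0]]
110 0.0612 wrist C row [[287.0, 162.0], [217.0, 162.0]]
 side [[259.0, 250.0], [244.0, 240.0], [248.0, 259.0], [233.0, 248.0], [251.0, 229.0], [235.0, 220.0], [239.0, 238.0], [224.0, 228.0]]
```

The wrist row of 187 fits 90° (predicted 188), and the side edges fit 90° too, so the bottle is upright. The gripper body is only about level with the nozzle top, so I release it standing, rise 7 mm and regrip firmly.

Emit:
{"name": "arm_command", "arguments": {"rows": [{"hand":58,"xyz":[0,0,0],"spin":0},{"hand":58,"xyz":[0,0,0],"spin":0},{"hand":58,"xyz":[0,0,-0.002],"spin":0},{"hand":58,"xyz":[0,0,-0.003],"spin":0},{"hand":58,"xyz":[0,0,-0.003],"spin":0},{"hand":58,"xyz":[0,0,0],"spin":0}]}}

```text
time: 23.4
tcp_pos: [0.5718, 0.0812, 0.0618]
tool_rot: [0.0, -0.498, 0.867, -0.0]
wrist_force: [-0.2, 0.4, -0.7]
opening: 0.58
```

```bash
cat >> h.py <<'E'
def up(base):
    p,M,s=tool(); W=calibration('wrist'); m=redmask(snapshot('wrist')[:,:,::-1])
    c=m[150:272,240:270].sum(1); r=np.where(c>15)[0]+150
    go(None); print('C row',r[0] if len(r) else None, 'pred 80,85,90,95,100:',[pred(t,p[2]+.009-base,'wrist',p,M,W,[(0,.013,0)])[0,1].round(0) for t in (80,85,90,95,100)])
    c=np.where(m[230])[0]; print('row230 cols',c.min() if len(c) else 0,c.max() if len(c) else 0)
E
python3 -c "
from h import *
up(0)"
```

```text
t 23.45 tcp [0.5716 0.0812 0.0616] ytool 149.73 tilt [ 0.0008 -0.    ] F [ 0.7  0.2 -0.5] op 0.583
C row 183 pred 80,85,90,95,100: [np.float64(201.0), np.float64(193.0), np.float64(185.0), np.float64(177.0), np.float64(170.0)]
row230 cols 213 293
```

Emit:
{"name": "arm_command", "arguments": {"rows": [{"hand":58,"xyz":[0,0,0.001],"spin":0},{"hand":35,"xyz":[0,0,0],"spin":0},{"hand":35,"xyz":[0,0,0],"spin":0},{"hand":35,"xyz":[0,0,0],"spin":0},{"hand":35,"xyz":[0,0,0],"spin":0},{"hand":35,"xyz":[0,0,-0.01],"spin":0},{"hand":35,"xyz":[0,0,-0.02],"spin":0},{"hand":35,"xyz":[0,0,-0.03],"spin":0},{"hand":35,"xyz":[0,0,-0.03],"spin":0},{"hand":35,"xyz":[0,0,-0.03],"spin":0}], "grip_force": 15}}

```text
time: 24.28
tcp_pos: [0.5712, 0.0812, 0.1822]
tool_rot: [0.0, -0.498, 0.867, -0.0]
wrist_force: [1.0, -0.0, -0.1]
opening: 0.502
```

```bash
python3 - <<'E'
from h import *
p,M,s=tool(); up(p[2]-.0606)
# carrier pose refit: top picture, lane wall end / bottles
im=snapshot('top')[:,:,::-1]; cv2.imwrite('pics/t15.png',im)
for n in ['top','side']:
  if n=='side': snapshot('side')
  for t,z in [('bottle_mid',.02),('bottle_end',.02),('carrier',0),('dock',0)]:
    for r in tip_of(n,t)[:2]: print(n,t,np.round(r['at'],1),round(r['score'],2),at(n,r['at'],z).round(4))
c,s_=np.cos(.023),np.sin(.023); O=np.array([.5525,-.2826])
for l in [(.047,.1,.02),(.047,-.1,.02),(-.047,-.1,.02),(-.047,.1,.02),(.036,.1,.04),(-.012,.1,.04)]:
  print('pred',l,proj('top',[O[0]+c*l[0]-s_*l[1],O[1]+s_*l[0]+c*l[1],l[2]]).round(1))
g=cv2.cvtColor(im,cv2.COLOR_BGR2GRAY)
print('row col-profile at row 205 (lane end)',g[205,312:330].tolist()); print('col 320 rows',g[188:250,330].tolist())
E
```

```text
t 24.33 tcp [0.5734 0.0811 0.1884] ytool 149.75 tilt [ 0.0104 -0.0008] F [ 1.5 -0.   4.9] op 0.501
C row 183 pred 80,85,90,95,100: [np.float64(201.0), np.float64(193.0), np.float64(186.0), np.float64(178.0), np.float64(170.0)]
row230 cols 208 465
top bottle_mid [370.  211.9] 0.73 [ 0.5617 -0.2865  0.02  ]
top bottle_end [398.2 210.4] 0.74 [ 0.5658 -0.3431  0.02  ]
top carrier [365.2 220.2] 0.65 [ 0.5465 -0.2812  0.    ]
top dock [400.8 210.4] 0.24 [ 0.5679 -0.3543  0.    ]
side bottle_mid [298.7 172.8] 0.82 [ 0.5725 -0.3096  0.02  ]
side bottle_end [301.1 170.1] 0.58 [ 0.5724 -0.3315  0.02  ]
side bottle_end [234.  193.1] 0.35 [ 0.6737 -0.1285  0.02  ]
side carrier [305.4 181.7] 0.55 [ 0.5521 -0.304  -0.    ]
pred (0.047, 0.1, 0.02) [317.6 193.3]
pred (0.047, -0.1, 0.02) [416.9 192.9]
pred (-0.047, -0.1, 0.02) [419.2 239.9]
pred (-0.047, 0.1, 0.02) [318.5 240.3]
pred (0.036, 0.1, 0.04) [318.9 197.5]
pred (-0.012, 0.1, 0.04) [319.4 222. ]
row col-profile at row 205 (lane end) [146, 145, 157, 168, 160, 114, 49, 100, 166, 192, 151, 59, 70, 67, 65, 67, 72, 65]
col 320 rows [144, 147, 167, 190, 181, 53, 63, 64, 64, 102, 191, 193, 91, 56, 45, 47, 66, 67, 67, 67, 65, 67, 68, 71, 66, 67, 66, 64, 67, 63, 43, 196, 190, 160, 61, 47, 46, 70, 70, 69, 71, 66, 64, 60, 64, 60, 65, 67, 68, 67, 69, 45, 73, 112, 177, 173, 163, 155, 154, 155, 155, 157]
```

The bottle is held upright, and the carrier sits where predicted: lane walls at rows 197–221, end at col 319. I turn to the lane direction while rising.

Emit:
{"name": "arm_command", "arguments": {"rows": [{"hand":35,"xyz":[0,0,-0.01],"spin":0.1133},{"hand":35,"xyz":[0,0,-0.01],"spin":0.1133},{"hand":35,"xyz":[0,0,-0.01],"spin":0.1133},{"hand":35,"xyz":[0,0,-0.01],"spin":0.1133},{"hand":35,"xyz":[0,0,0],"spin":0.1133},{"hand":35,"xyz":[0,0,0],"spin":0.1133},{"hand":35,"xyz":[0,0,0],"spin":0.1133},{"hand":35,"xyz":[0,0,0],"spin":0.1133},{"hand":35,"xyz":[0,0,0],"spin":0.1133}]}}

```text
time: 25.58
tcp_pos: [0.5714, 0.0812, 0.2197]
tool_rot: [-0.0, -0.009, 1.0, 0.0]
wrist_force: [-0.1, -0.3, -0.4]
opening: 0.504
```

```bash
python3 -c "
from h import *
go([.565,-.2245,.23],np.radians(91.3))"
```

```text
t 25.58 tcp [0.5714 0.0812 0.2197] ytool 90.99 tilt [-0.0008  0.    ] F [-0.1 -0.3 -0.4] op 0.504
 shift in tool axes [ 0.0117 -0.3055 -0.0103]
 spin -0.0054
```

Emit:
{"name": "arm_command", "arguments": {"rows": [{"hand":35,"xyz":[0.0012,-0.02,-0.002],"spin":-0.005},{"hand":35,"xyz":[0.0012,-0.035,-0.002],"spin":0},{"hand":35,"xyz":[0.0012,-0.038,-0.002],"spin":0},{"hand":35,"xyz":[0.0012,-0.038,-0.002],"spin":0},{"hand":35,"xyz":[0.0012,-0.038,-0.002],"spin":0},{"hand":35,"xyz":[0.0012,-0.038,0],"spin":0},{"hand":35,"xyz":[0.0012,-0.038,0],"spin":0},{"hand":35,"xyz":[0.0012,-0.035,0],"spin":0},{"hand":35,"xyz":[0.0012,-0.02,0],"spin":0},{"hand":35,"xyz":[0,-0.005,0],"spin":0}]}}

```text
time: 26.42
tcp_pos: [0.5686, -0.2275, 0.2292]
tool_rot: [-0.0, -0.012, 1.0, -0.0]
wrist_force: [-1.1, 0.3, -1.3]
opening: 0.5
```

```bash
python3 - <<'E'
from h import *
go([.565,-.2245,.1],np.radians(91.3))
p,M,s=tool(); up(p[2]-.0606)
# neighbour positions in side & top
for n in ['top','side','wrist']:
  im=snapshot(n); cv2.imwrite('pics/%s16.png'%n,im[:,:,::-1])
  C=calibration(n)
  for t in ['bottle_mid','bottle_end']:
    for r in tip_of(n,t)[:2]: print(n,t,np.round(r['at'],1),round(r['score'],2),at(n,r['at'],.02,C).round(4))
# lane edge brightness in wrist image predicted: end wall
C=calibration('wrist'); c,s_=np.cos(.023),np.sin(.023); O=np.array([.5525,-.2826])
for l in [(-.012,.1,.04),(-.006,.094,.04),(-.047,.1,.02),(-.047,-.1,.02),(-.012,.05,.04),(-.012,-.05,.04)]:
  print('pred wrist',l,proj('wrist',[O[0]+c*l[0]-s_*l[1],O[1]+s_*l[0]+c*l[1],l[2]],C).round(1))
im=cv2.imread('pics/wrist16.png'); g=cv2.cvtColor(im,cv2.COLOR_BGR2GRAY)
for c_ in (230,270,290): print(c_,[(r,int(g[r,c_])) for r in range(110,215,4)])
E
```

```text
t 26.42 tcp [ 0.5686 -0.2275  0.2292] ytool 91.39 tilt [-0.0009 -0.0001] F [-1.1  0.3 -1.3] op 0.5
 shift in tool axes [0.0034 0.0031 0.1292]
 spin 0.0015
t 26.47 tcp [ 0.5688 -0.2263  0.2293] ytool 91.43 tilt [-0.0009  0.0003] F [-1.  -0.4 -0.2] op 0.503
C row 183 pred 80,85,90,95,100: [np.float64(202.0), np.float64(194.0), np.float64(187.0), np.float64(179.0), np.float64(172.0)]
row230 cols 208 299
top bottle_mid [370.9 211.6] 0.7 [ 0.5624 -0.2883  0.02  ]
top bottle_end [401.  210.3] 0.42 [ 0.5661 -0.3487  0.02  ]
side bottle_mid [298.1 174.4] 0.91 [ 0.5706 -0.2978  0.02  ]
side bottle_mid [230.1 201.4] 0.19 [ 0.6622 -0.0837  0.02  ]
side bottle_end [303.  168.4] 0.52 [ 0.5714 -0.346   0.02  ]
wrist bottle_mid [193.7 158.8] 0.63 [ 0.5633 -0.2952  0.02  ]
wrist bottle_end [153.9 158.4] 0.91 [ 0.5634 -0.3472  0.02  ]
pred wrist (-0.012, 0.1, 0.04) [288.4 142.8]
pred wrist (-0.006, 0.094, 0.04) [283.1 147.9]
pred wrist (-0.047, 0.1, 0.02) [287.1 112. ]
pred wrist (-0.047, -0.1, 0.02) [126.7 115.3]
pred wrist (-0.012, 0.05, 0.04) [244.6 142.4]
pred wrist (-0.012, -0.05, 0.04) [159.7 1
[... 246 characters left out ...]
(194, 79), (198, 81), (202, 81), (206, 80), (210, 81), (214, 85)]
270 [(110, 176), (114, 69), (118, 71), (122, 66), (126, 162), (130, 60), (134, 97), (138, 92), (142, 95), (146, 255), (150, 87), (154, 92), (158, 93), (162, 93), (166, 100), (170, 100), (174, 57), (178, 111), (182, 109), (186, 72), (190, 74), (194, 74), (198, 73), (202, 72), (206, 74), (210, 75), (214, 76)]
290 [(110, 168), (114, 168), (118, 171), (122, 169), (126, 163), (130, 159), (134, 233), (138, 205), (142, 224), (146, 223), (150, 223), (154, 216), (158, 221), (162, 217), (166, 217), (170, 212), (174, 212), (178, 204), (182, 206), (186, 208), (190, 204), (194, 226), (198, 228), (202, 205), (206, 65), (210, 84), (214, 85)]
```

The wrist view confirms the carrier pose to about 1 mm: edge row 112, wall row 142. The mid bottle's edge is at about +10 mm local. The held bottle's base sits about 2 mm towards −x, so I compensate for that and lower.

Emit:
{"name": "arm_command", "arguments": {"rows": [{"hand":35,"xyz":[0.0017,0.0018,0.02],"spin":0},{"hand":35,"xyz":[0,0,0.03],"spin":0},{"hand":35,"xyz":[0,0,0.03],"spin":0},{"hand":35,"xyz":[0,0,0.025],"spin":0},{"hand":35,"xyz":[0,0,0.01],"spin":0},{"hand":35,"xyz":[0,0,0.0],"spin":0},{"hand":35,"xyz":[0,0,0.0],"spin":0}]}}

```text
time: 27.5
tcp_pos: [0.5678, -0.2224, 0.116]
tool_rot: [0.0, -0.014, 1.0, -0.0]
wrist_force: [-0.7, -0.3, -0.6]
opening: 0.508
```

```bash
python3 - <<'E'
from h import *
go([.567,-.2245,.081],np.radians(91.3))
p,M,s=tool(); up(p[2]-.0606)
C=calibration('wrist'); im=cv2.imread('pics/wrist16.png')
snap=snapshot('wrist')[:,:,::-1]; g=cv2.cvtColor(snap,cv2.COLOR_BGR2GRAY)
m=redmask(snap); print('cols 240..262 rows: inner wall & bottle front')
for c_ in (236,250,264): print(c_,[(r,int(g[r,c_]),int(m[r,c_])) for r in range(120,200,3)])
c,s_=np.cos(.023),np.sin(.023); O=np.array([.5525,-.2826])
for l in [(-.012,.058,.04),(-.006,.058,.04),(-.047,.058,.02)]:
  print('pred wrist',l,proj('wrist',[O[0]+c*l[0]-s_*l[1],O[1]+s_*l[0]+c*l[1],l[2]],C).round(1))
E
```

```text
t 27.5 tcp [ 0.5678 -0.2224  0.116 ] ytool 91.61 tilt [ 0.0008 -0.0005] F [-0.7 -0.3 -0.6] op 0.508
 shift in tool axes [ 0.0009 -0.0021  0.035 ]
 spin 0.0054
t 27.55 tcp [ 0.5681 -0.2226  0.1168] ytool 91.61 tilt [ 0.0022 -0.0014] F [ 0.2  0.2 -0.3] op 0.507
C row 182 pred 80,85,90,95,100: [np.float64(202.0), np.float64(194.0), np.float64(187.0), np.float64(179.0), np.float64(171.0)]
row230 cols 144 299
cols 240..262 rows: inner wall & bottle front
236 [(120, 67, 0), (123, 65, 0), (126, 63, 0), (129, 62, 0), (132, 61, 0), (135, 53, 0), (138, 52, 0), (141, 51, 0), (144, 52, 0), (147, 49, 0), (150, 49, 0), (153, 48, 0), (156, 46, 0), (159, 113, 0), (162, 144, 0), (165, 150, 0), (168, 151, 0), (171, 40, 0), (174, 43, 0), (177, 43, 0), (180, 42, 0), (183, 56, 1), (186, 57, 1), (189, 58, 1), (192, 60, 1), (195, 60, 1), (198, 62, 1)]
250 [(120, 60, 0), (123, 58, 0), (126, 57, 0), (129, 55, 0), (132, 53, 0), (135, 54, 0), (138, 52, 0), (141, 51, 0), (144, 52, 0), (147, 51, 0), (150, 50, 0), (153, 48, 0), (156, 45, 0), (159, 110, 0), (162, 131, 0), (165, 153, 0), (168, 155, 0), (171, 38, 0), (174, 49, 0), (177, 44, 0), (180, 43, 0), (183, 57, 1), (186, 58, 1), (189, 59, 1), (192, 60, 1), (195, 60, 1), (198, 62, 1)]
264 [(120, 61, 0), (123, 59, 0), (126, 58, 0), (129, 56, 0), (132, 56, 0), (135, 54, 0), (138, 53, 0), (141, 52, 0), (144, 52, 0), (147, 51, 0), (150, 50, 0), (153, 51, 0), (156, 46, 0), (159, 110, 0), (162, 128, 0), (165, 155, 0), (168, 156, 0), (171, 41, 0), (174, 47, 0), (177, 45, 0), (180, 45, 0), (183, 59, 1), (186, 58, 1), (189, 62, 1), (192, 63, 1), (195, 63, 1), (198, 64, 1)]
pred wrist (-0.012, 0.058, 0.04) [250.3 160.7]
pred wrist (-0.006, 0.058, 0.04) [250.3 168.4]
pred wrist (-0.047, 0.058, 0.02) [250.7 114.1]
```

Bottle front face is at x≈0.552 and the lane inner wall at ≈0.546, so it's roughly centred in the lane. Lowering to the floor.

Emit:
{"name": "arm_command", "arguments": {"rows": [{"hand":35,"xyz":[0,0,0.01],"spin":0},{"hand":35,"xyz":[0,0,0.01],"spin":0},{"hand":35,"xyz":[0,0,0.008],"spin":0},{"hand":35,"xyz":[0,0,0.003],"spin":0},{"hand":35,"xyz":[0,0,0],"spin":0}]}}

```text
time: 28.02
tcp_pos: [0.5669, -0.222, 0.0829]
tool_rot: [-0.001, -0.014, 1.0, 0.001]
wrist_force: [-0.4, -0.2, -0.8]
opening: 0.499
```

Emit:
{"name": "arm_command", "arguments": {"rows": [{"hand":35,"xyz":[0,0,0.0015],"spin":0},{"hand":35,"xyz":[0,0,0.0015],"spin":0},{"hand":35,"xyz":[0,0,0],"spin":0}]}}

```text
time: 28.27
tcp_pos: [0.5674, -0.2223, 0.0811]
tool_rot: [0.0, -0.014, 1.0, -0.0]
wrist_force: [0.0, -0.6, -0.4]
opening: 0.501
```

Emit:
{"name": "arm_command", "arguments": {"rows": [{"hand":35,"xyz":[0,0,0.001],"spin":0},{"hand":35,"xyz":[0,0,0.001],"spin":0},{"hand":35,"xyz":[0,0,0],"spin":0}]}}

```text
time: 28.52
tcp_pos: [0.5678, -0.2224, 0.0798]
tool_rot: [0.001, -0.014, 1.0, -0.0]
wrist_force: [0.3, 0.6, 3.1]
opening: 0.5
```

```bash
python3 - <<'E'
from h import *
p,M,s=tool(); up(.02)
E
```

```text
t 28.57 tcp [ 0.5677 -0.2224  0.0798] ytool 91.6 tilt [ 0.0013 -0.0007] F [0.3 0.2 4.2] op 0.504
C row 182 pred 80,85,90,95,100: [np.float64(202.0), np.float64(195.0), np.float64(187.0), np.float64(179.0), np.float64(172.0)]
row230 cols 40 299
```

Floor contact (4 N). Release with a small opening and withdraw straight up.

Emit:
{"name": "arm_command", "arguments": {"rows": [{"hand":54,"xyz":[0,0,0],"spin":0},{"hand":58,"xyz":[0,0,0],"spin":0},{"hand":58,"xyz":[0,0,0],"spin":0},{"hand":58,"xyz":[0,0,-0.004],"spin":0},{"hand":58,"xyz":[0,0,-0.01],"spin":0},{"hand":58,"xyz":[0,0,-0.02],"spin":0},{"hand":58,"xyz":[0,0,-0.03],"spin":0},{"hand":58,"xyz":[0,0,-0.035],"spin":0},{"hand":58,"xyz":[0,0,-0.035],"spin":0}]}}

```text
time: 29.32
tcp_pos: [0.567, -0.2221, 0.2154]
tool_rot: [-0.0, -0.014, 1.0, 0.0]
wrist_force: [-0.1, -0.2, -0.0]
opening: 0.583
```

Emit:
{"name": "arm_command", "arguments": {"rows": [{"hand":58,"xyz":[0.0,0.03,-0.02],"spin":0},{"hand":58,"xyz":[0.02,0.035,0],"spin":0},{"hand":58,"xyz":[0.02,0.035,0],"spin":0},{"hand":58,"xyz":[0.02,0.035,0],"spin":0},{"hand":58,"xyz":[0.02,0.035,0],"spin":0},{"hand":58,"xyz":[0.02,0.035,0],"spin":0},{"hand":58,"xyz":[0.01,0.035,0],"spin":0},{"hand":58,"xyz":[0,0.03,0],"spin":0},{"hand":58,"xyz":[0,0.02,0],"spin":0},{"hand":58,"xyz":[0,0,0],"spin":0}]}}

```text
time: 30.15
tcp_pos: [0.4486, 0.0674, 0.2342]
tool_rot: [0.001, -0.016, 1.0, 0.0]
wrist_force: [-1.2, -0.5, 0.7]
opening: 0.581
```

```bash
python3 - <<'E'
from h import *
go(None)
for n in ['top','side']:
  im=snapshot(n); cv2.imwrite('pics/%s_end.png'%n,im[:,:,::-1])
  for t,z in [('bottle_fallen',.02),('bottle_mid',.02),('bottle_end',.02),('carrier',0),('tin',0),('tape',0)]:
    for r in tip_of(n,t)[:3]: print(n,t,np.round(r['at'],1),round(r['score'],2),at(n,r['at'],z).round(4))
  # reds blobs
  m=redmask(im[:,:,::-1]); k,l,st,ce=cv2.connectedComponentsWithStats(m)
  print([(st[i].tolist(),ce[i].round(0).tolist()) for i in range(1,k) if st[i,4]>40])
c,s_=np.cos(.023),np.sin(.023); O=np.array([.5525,-.2826])
for y in (.060,-.0125,-.065):
  q=[O[0]+c*.012-s_*y,O[1]+s_*.012+c*y]
  print(y,'top: base',proj('top',q+[.02]).round(0),'nozzle',proj('top',q+[.138]).round(0),'side: base',proj('side',q+[.02]).round(0),'nozzle',proj('side',q+[.138]).round(0))
# dark nozzle centres in top view
im=cv2.imread('pics/top_end.png'); g=im.max(2)
sub=g[190:225,318:420]; m=redmask(im)[190:225,318:420]
for r in range(0,35,3): print(190+r,''.join('R' if m[r,c] else ('#' if sub[r,c]<60 else ('+' if sub[r,c]>150 else '.')) for c in range(102)))
im=cv2.imread('pics/side_end.png'); m=redmask(im)[130:225,285:345]; g=im.max(2)[130:225,285:345]
for r in range(0,95,4): print(130+r,''.join('R' if m[r,c] else ('#' if g[r,c]<60 else ('+' if g[r,c]>150 else '.')) for c in range(60)))
E
```

```text
t 30.15 tcp [0.4486 0.0674 0.2342] ytool 91.8 tilt [0.0015 0.0005] F [-1.2 -0.5  0.7] op 0.581
top bottle_fallen [335.6 211.8] 0.64 [ 0.5606 -0.2177  0.02  ]
top bottle_mid [370.7 209.1] 0.58 [ 0.5674 -0.288   0.02  ]
top bottle_end [397.5 210.7] 0.56 [ 0.5652 -0.3416  0.02  ]
top carrier [364.9 219. ] 0.9 [ 0.5489 -0.2807  0.    ]
top tin [298.6 153.9] 0.68 [ 0.6817 -0.1443  0.    ]
top tape [210.5 161. ] 0.61 [0.6631 0.0378 0.    ]
[([330, 201, 26, 15, 210], [341.0, 208.0]), ([367, 200, 58, 15, 469], [393.0, 208.0]), ([0, 246, 15, 21, 226], [6.0, 256.0])]
side bottle_fallen [290.7 185.8] 0.91 [ 0.5649 -0.2173  0.02  ]
side bottle_mid [299.2 173.6] 0.87 [ 0.5696 -0.3044  0.02  ]
side bottle_end [305.1 170.3] 0.72 [ 0.5621 -0.3337  0.02  ]
side carrier [304.3 181.3] 0.6 [ 0.5555 -0.3057  0.    ]
side tin [232.4 198.5] 0.88 [ 0.6838 -0.1397  0.    ]
side tape [205.  233.5] 0.8 [0.6621 0.0325 0.    ]
[([285, 138, 28, 46, 738], [297.0, 161.0])]
0.06 top: base [338. 211.] nozzle [349. 204.] side: base [292. 185.] nozzle [293. 138.]
-0.0125 top: base [374. 210.] nozzle [390. 204.] side: b
[... 2268 characters left out ...]
R++++.......................++++++++++++++++++++++
186 ++++++++++++.....#..............#...++++++++++++++++++++++++
190 +++++++++++.......+++++.......#..+++++++++++++++++++++++++++
194 ++++...........................+++++++++++++++++++++++++++++
198 +.........++.....#..........++++++++++++++++++++++++++++++++
202 ++++++++++++++++++++++++++++++++++++++++++++++++++++++++++++
206 ++++++++++++++++++++++++++++++++++++++++++++++++++++++++++++
210 ++++++++++++++++++++++++++++++++++++++++++++++++++++++++++++
214 ++++++++++++++++++++++++++++++++++++++++++++++++++++++++++++
218 ++++++++++++++++++++++++++++++++++++++++++++++++++++++++++++
222 ++++++++++++++++++++++++++++++++++++++++++++++++++++++++++++
```

The final numbers agree: three upright bottles in the lane, the carrier meeting both fences, tin and tape unmoved. Handing in.

```bash
python3 -c "
from workcell import *
print(close_job())"
```

```text
the job is handed in; nothing more can be done
None
```

The job is handed in at about 31 s of the 72 s allowed. The carrier sits against both fences, and the red bottle stands upright in the empty end of its lane.

- **Carrier:** I slid it with low pushes on its base. It stopped moving at both fences: the force rose to about 18 N at the side and 16 N at the back without further motion. In the last top picture its edges meet both fences with no visible gap, and the two original bottles are still upright.
- **Red bottle:** The tool could not tilt, so I gripped the bottle lightly near its shoulder and lifted it. At first it stayed level in the pads. Short upward jerks swung it most of the way down, and dragging its base edge on the bench squared it up.
- **Placing it:** I regripped it higher and lowered it into the lane until it touched the floor with about 4 N, then released it. Its nozzle and base show about where an upright bottle should, about 60 mm towards +y from the carrier's origin.
- **Bystanders:** The tin and tape are where they were, within about 7 mm, which is within the spread of the detections.

**Disagreements:** While held, the bottle's base looked 3–5 pixels off from upright in the wrist camera, about 2–3 mm of offset or 3° of tilt. I allowed for this when placing it. The final checks after release were from pixel values and detections only, because my 12 picture views were used up. The side camera put the carrier origin about 2 cm further to −y than the contact positions and the top picture did. I trusted the contacts and the top picture.

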